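# Pack a resin figure kit into its screw-top tub and shut it in the carry case

### The arm

A 6-joint arm with a two-finger parallel gripper is mounted at the origin on the work surface. World frame = base frame: x ahead of the robot, y to its left, z up, the work surface at z = 0. Lengths are in m, angles in rad, forces in N, time in s.
With the tool pointing down it reaches from about 0.35 to 0.975 m from the base axis. Payload 4.9 kg.
Tool frame: the origin (TCP) lies on the centre line of the jaws, within the pads' length; the fingertips stand 14 mm ahead of it and the grasp point (between the pads) lies 5 mm behind it; x points along the fingers, z is the direction in which the jaws open and shut, and the axes are right-handed (so a half turn about x gives the same grasp; the last joint's range is limited). The gripper opens to 85 mm and grips with 20 to 120 N. Pads are 22 mm wide; open, the fingers measure 114 mm over their backs; the gripper's body (76 mm by 85 mm) begins 54 mm behind the grasp point. The pads swing forward as they close: fully open they stand 13 mm farther back than shut.
Start: joints at [-1.363, 0.053, 1.613, -0, 1.476, -0.119], TCP at [0.201, -0.592, 0.245] pointing down, gripper open.
Joint ranges: [-3.01, 3.01], [-1.01, 2.22], [0.06, 2.58], [-1.02, 4.17], [0.09, 2.62], [-3.14, 3.14]. Speed limits (rad/s): [2.57, 2.57, 3.14, 3.14, 3.14, 3.14].

### API

Orientations are given as a rotation vector (axis times angle).
In Python, from station import ctrl gives the robot as it stands.
- The arm moves only by the tool move_arm, never from a script. Its argument "increments" is a list that holds one entry, the list of rows, each a list of 4 numbers: the shift along the tool's x, y, z in units of 25 cm (1.0 is 25 cm), then the turn about the tool's x in units of 90 degrees (1.0 is 90 degrees). A call has 1 to 20 rows; each row shifts and turns the commanded pose from where the row before left it, along the tool's axes as they then stand; what a row does not reach is not made up. A row lasts 1/12 s, in which the tool goes at most 41.7 mm and 7.16 degrees, less where a joint would pass 70% of its speed; a pose out of reach is approached as far as the arm can. A call with a number of a shift or a turn outside -1 to 1 is refused whole. A call with a gripper value outside its range is refused whole. "gripper" is the closure, from 0 (fully open) to 1 (shut), set as the call begins (left out, the last holds). The fingers move at their own pace and stop on an object; "squeeze" is the grip in N (left out, the last holds). Time passes only in rows, so rows that do not move let the fingers close. It gives the time, the measured TCP pose, the force and the opening at its end, in the units of the state.
- ctrl.get_obs(): the state, without advancing time (a new reading comes with each control period).
- ctrl.get_image(name): name is "side" or "top" or "wrist"; returns a dict with "pixels" (420x560x3 uint8, red, green, blue), "depth" (420x560 float32, m along the optical axis (not along the pixel's ray), 0 where there is no reading), "K" (3x3 intrinsics, pixels), "k1" (the pictures are not rectified: a ray, as slopes to the right and down, at radius r is drawn at 1 + k1 r^2 times it, then the intrinsics apply), "extrinsics" (4x4, takes a point from camera to world coordinates); the wrist camera has in their place "tool_from_camera" (4x4, takes a point from camera to tool coordinates, whose origin is the TCP and whose axes are the tool frame's). Camera axes: x right, y up, looking along -z (the intrinsics and any distortion apply to the point x, -y, -z); pixel columns grow to the right and rows downward; lengths in m; the calibration is good to about 2 mm. A picture is of the moment at which its call begins: read the wrist's pose just before it.
- ctrl.finish_job(): hands the job in, once; it reports no verdict.
Trained networks look in the newest picture that a camera, given by its name, has taken for a name from the list of things; names that differ only in an ending like _2 or _b are one class to them, and where a whole thing is asked for, a point or a joint stands for the part that bears it (a point fixed in the world has none). Each returns a list of dicts, best first, with "score" (0 to 1); they miss things now and then, are a little off and sometimes report something else, mostly with a low value. They report only what shows in the picture. A call takes as long as a camera call.
- ctrl.trace(camera, target): "region" (420x560 bool, what is visible of it) and "pixel" ([row, column] in pixels, amid what is visible of it).
The state is a dict: "t": time; "q": joint angles; "dq": joint speeds; "effort": joint torques, N m; "tool_pos": TCP position; "tool_rot": TCP orientation; "contact_force": force on the tool from outside, world axes, zero at the start; "wrist_torque": the same for the moment, N m; "opening": finger opening in m.
Only numpy, scipy, OpenCV 4.12 (cv2) and the standard library are available. Lean on these libraries where they do the work, as an engineer would, in place of code of your own. Each camera call takes 0.05 s, during which the arm holds its last target. There are 200 camera calls.

### The job

Pack up the figure kit: put every white resin part that is on the table into the white tub, set the blue lid on it, turn the lid back until its thread drops into place and then screw it forward until it is fully home. Pull the purple case open, stand the closed tub upright on its floor and push the case shut until its catch snaps. Keep the tub upright throughout and leave the two paint bottles and the orange palette dish where they are.

Things in the scene. Friction and masses are not known exactly. Their poses are not given: they have to be found in the camera images.
- tub: White tub: 76 mm square body (walls and floor 4 mm, 55 mm high, a 16 mm cone in the floor's middle) with a round neck: mouth 40 mm inside, neck 46 mm, thread 56 mm across, top 75 mm above the tub's base. Loose, 160 g (varies); it starts in the square recess of the stand, which keeps it from turning. Origin: centre of its underside, z up. Lifts straight out; can be carried by its screwed-on lid.
- tub_mouth (a point): Centre of the tub's mouth, at the neck's top, 75 mm above its underside. The thread has three equal starts at unmarked angles: put on at any angle the lid rests on the thread with its origin 70 to 74 mm above the tub's; turned forward from there it jams on a stop; turned back (counter-clockwise from above) by at most a third of a turn it drops, if let go or lightly pressed, to 62 to 65 mm.
- lid: Blue round screw lid, 65 mm across, 22.5 mm high, hollow below (inside 59 mm across, 15.5 mm deep), 40 g, lying open side down. Origin: centre of its lower rim, z up; grip it round its side, best the upper 7 mm. Its angle is not marked. It may drop into the thread at once when set on; once in, turning back meets a stop within 40 degrees.
- lid_top (a point): Centre of the lid's top, 22.5 mm above its origin. Once dropped in, the lid is screwed forward (clockwise from above), up to about 100 degrees, which draws it down 5.7 mm per radian, until it is tight and home with its origin 59.7 mm above the tub's origin. Takes well under 1 N m.
- stand: Fixed black stand: base 120 mm square, 6 mm thick; raised rim 20 mm high, 104 mm square outside, round an 80 mm square recess whose floor is 6 mm above the table; the tub starts in it. Origin: centre of its underside. Stand and case may change sides from start to start.
- torso: White resin torso, fits a box 24 x 16 x 22 mm (x, y, z), standing, 20 g. Origin: centre of its underside. May be absent.
- head: White resin head on a neck foot, 16 x 16 x 22 mm, standing, 15 g. Origin: centre of its underside. May be absent.
- legs: White resin pair of legs lying down, 26 x 16 x 18 mm (x, y, z), 20 g. Origin: centre of its underside. May be absent.
- plinth: White resin square plinth, 22 x 22 x 16 mm, 20 g. Origin: centre of its underside. May be absent.
- case: Fixed carry case: clear lilac box with purple edges, 170 mm (x) x 220 mm (y) x 105 mm high, walls 5 mm, covered by the purple hatch. Origin: centre of its underside; x points to its back, away from the robot, where the hinge is. A sprung roller catch inside the middle of the front wall reaches 22 mm in, 70 to 100 mm above the table.
- case_floor (a point): Centre of the case's inner floor (5 mm above the table); axes as the case's. The tub fits upright near it. Below the shut hatch is 100 mm of room, except at the hatch's tongue near the front; the closed tub is 83 mm high, so keep it out of the front 30 mm of the inside.
- hatch (a joint): Angle of the purple hatch (170 x 220 mm, 6 mm thick, hinged at the case's back upper edge): 0 shut, grows as the front rises, to 1.75 rad. It stays where left (2 N at the bar to move). Starts shut, held by the catch: about 11 N up at the bar opens it; when shutting it meets the catch at 0.09 rad and about 11 N down at the bar (17 N at hatch_press) snaps it to 0.
- hatch_bar (a point): Centre of the hatch's round steel pull bar, 10 mm thick, 100 mm long, parallel to the case's y axis, 45 mm in front of the hatch's front edge, 215 mm from the hinge axis, on two arms at its ends; 110 mm above the table when shut. It can be pinched from above at every hatch angle (clear in front, behind and below).
- hatch_press (a point): Point on top of the hatch 30 mm behind its front edge, in the middle: a place to press it shut.
- hatch_hinge (a point): Middle of the hatch's hinge axis, which runs along the case's y axis; 106 mm above the table.
- paint_yellow_bottle: Bystander: yellow dropper bottle, 26 mm across, 70 mm high. Origin: centre of its underside.
- paint_red_bottle: Bystander: red dropper bottle, 26 mm across, 70 mm high. Origin: centre of its underside.
- palette: Bystander: shallow orange palette dish, 72 mm across, 12 mm high. Origin: centre of its underside.

How it is judged:
On the way, in this order (a step that is already met when the one before it is completed fails the run):
1. every resin part is in the tub (x of torso in the frame of tub between -0.0365 and 0.0365 m and y of torso in the frame of tub between -0.0365 and 0.0365 m and z of torso in the frame of tub between -0.002 and 0.055 m and x of head in the frame of tub between -0.0365 and 0.0365 m and y of head in the frame of tub between -0.0365 and 0.0365 m and z of head in the frame of tub between -0.002 and 0.055 m and x of legs in the frame of tub between -0.0365 and 0.0365 m and y of legs in the frame of tub between -0.0365 and 0.0365 m and z of legs in the frame of tub between -0.002 and 0.055 m and x of plinth in the frame of tub between -0.0365 and 0.0365 m and y of plinth in the frame of tub between -0.0365 and 0.0365 m and z of plinth in the frame of tub between -0.002 and 0.055 m), for 0.2 s.
2. the lid has dropped into its thread on the tub (horizontal distance between lid and tub below 0.005 m and z of lid in the frame of tub between 0.057 and 0.0655 m), for 0.1 s.
3. the lid is screwed fully home (z of lid in the frame of tub between 0.058 and 0.0608 m and x of lid in the frame of tub between -0.004 and 0.004 m and y of lid in the frame of tub between -0.004 and 0.004 m and angle between the z axis of lid and the z axis of tub, either way round below 0.06 rad), for 0.2 s.
4. the closed tub stands in the open case (all of step 3 and x of tub in the frame of case_floor between -0.04 and 0.045 m and y of tub in the frame of case_floor between -0.07 and 0.07 m and z of tub in the frame of case_floor below 0.004 m and angle between tub's own z axis and vertical below 0.06 rad and value of joint hatch above 0.5 rad), for 0.2 s.
5. the case is snapped shut (value of joint hatch below 0.02 rad and x of tub in the frame of case_floor between -0.04 and 0.045 m and y of tub in the frame of case_floor between -0.07 and 0.07 m and z of tub in the frame of case_floor below 0.004 m and angle between tub's own z axis and vertical below 0.06 rad), for 0.2 s.
At the end, for the whole second after the job is handed in: Parts in the tub; lid home (origin 58-60.8 mm above the tub's, centred within 4 mm, level within 0.06 rad); tub upright (0.06 rad) on the case floor (4 mm), within -40 to 45 mm in x, 70 mm in y of its centre; hatch snapped shut (below 0.02 rad); tub, lid at rest (all of step 1 and all of step 3 and all of step 5 and linear speed of each of tub, lid below 0.02 m/s); the robot touches nothing.
It fails at once if the tub is tipped over (more than 0.6 rad) (angle between tub's own z axis and vertical above 0.6 rad).
It fails at once if the yellow paint bottle is moved more than 30 mm (distance of paint_yellow_bottle from where it was at the start of the episode above 0.03 m).
It fails at once if the red paint bottle is moved more than 30 mm (distance of paint_red_bottle from where it was at the start of the episode above 0.03 m).
It fails at once if the palette dish is moved more than 30 mm (distance of palette from where it was at the start of the episode above 0.03 m).
Of torso, head, legs, plinth only 2 to 4 are there at a start; the rules pass over those that are not, and their reading is None.
At some moment in a run one of torso, head, legs, plinth may be knocked a few centimetres aside while the robot is not near it.
It also fails if it takes over 210 s, if anything falls off the work surface, if the arm or the gripper's body presses on something with over 40 N, if the wrist force passes 120 N, or if a joint passes its speed limit or range.

## Working session

There is one attempt and no reset: what is moved stays moved. The work goes in short steps, Python scripts to look and compute and a tool call to move; the robot and the scene stay as the last step left them, time stands still between calls to the robot, and variables do not carry over. Pictures are saved under pics/ and viewed, about 12 in all and at most 16, crops included, and the job is handed in when it is done.

Besides the shell and the picture viewer there is one more tool, called after "Call:" as name(argument=value, ...), one argument or row to a line, values as JSON. move_arm: Moves the arm, as the interface text tells. Shifts and turns lie within -1 to 1; 1 stands for 25 cm of shift or 90 degrees of turn. Its arguments: {"type":"object","properties":{"increments":{"type":"array","items":{"type":"array","items":{"type":"array","items":{"type":"number","minimum":-1,"maximum":1}}}},"gripper":{"type":"number"},"squeeze":{"type":"number"}},"required":["increments"]}

```bash
ls; mkdir -p pics
cat > h.py <<'E'
import numpy as np, cv2
from scipy.spatial.transform import Rotation as R
from station import ctrl
def T_tool(o):
    T=np.eye(4);T[:3,:3]=R.from_rotvec(o["tool_rot"]).as_matrix();T[:3,3]=o["tool_pos"];return T
def cloud(name,obs=None):
    o=ctrl.get_obs(); im=ctrl.get_image(name)
    E=np.array(im["extrinsics"]) if "extrinsics" in im else T_tool(o)@np.array(im["tool_from_camera"])
    K=np.array(im["K"]);d=im["depth"];h,w=d.shape
    u,v=np.meshgrid(np.arange(w),np.arange(h))
    x=cv2.undistortPoints(np.stack([u,v],-1).reshape(-1,1,2).astype(np.float64),K,np.array([im["k1"],0,0,0.])).reshape(h,w,2)
    P=np.stack([x[...,0]*d,-x[...,1]*d,-d],-1)
    W=P@E[:3,:3].T+E[:3,3]; W[d<=0]=np.nan
    return im["pixels"],W,E
def save(n,px): cv2.imwrite("pics/"+n,cv2.cvtColor(px,cv2.COLOR_RGB2BGR))
E
python3 - <<'E'
from h import *
o=ctrl.get_obs();print({k:np.round(v,3) for k,v in o.items()})
print(R.from_rotvec(o["tool_rot"]).as_matrix().round(3))
ims=[]
for c in ["top","side"]:
    px,W,E=cloud(c);save(c+"0.png",px)
    print(c,E[:3,3].round(3))
    for n in ["tub","lid","stand","torso","head","legs","plinth","case","hatch_bar","paint_yellow_bottle","paint_red_bottle","palette"]:
        for r in ctrl.trace(c,n)[:2]:
            if r["score"]<.2: continue
            g=r["region"];P=W[g];P=P[~np.isnan(P[:,0])]
            if len(P)==0: print(n,"nodepth");continue
            print(n,round(r["score"],2),np.round(r["pixel"]),g.sum(),"med",np.median(P,0).round(3),"lo",np.percentile(P,3,axis=0).round(3),"hi",np.percentile(P,97,axis=0).round(3))
E
```

```text
pics
{'t': np.float64(0.0), 'q': array([-1.363,  0.053,  1.614,  0.   ,  1.476, -0.119]), 'dq': array([ 0.   , -0.001,  0.   , -0.001,  0.   ,  0.001]), 'effort': array([ 0.0000e+00, -3.9368e+01, -3.7018e+01, -0.0000e+00,  7.0000e-03,
       -0.0000e+00]), 'tool_pos': array([ 0.201, -0.591,  0.244]), 'tool_rot': array([ 0.967,  1.348, -0.964]), 'contact_force': array([-0.149, -0.263,  0.406]), 'wrist_torque': array([-0.023,  0.054, -0.015]), 'opening': np.float64(0.086)}
[[-0.     0.947  0.321]
 [ 0.002  0.321 -0.947]
 [-1.     0.    -0.002]]
top [ 0.499 -0.029  1.147]
tub 0.88 [225. 394.] 888 med [ 0.515 -0.307  0.061] lo [ 0.479 -0.344  0.009] hi [ 0.551 -0.268  0.082]
lid 0.65 [194. 280.] 400 med [0.615 0.01  0.023] lo [ 0.586 -0.016  0.018] hi [0.644 0.039 0.027]
stand 0.88 [230. 376.] 889 med [ 0.513 -0.286  0.017] lo [ 0.457 -0.365  0.002] hi [ 0.575 -0.247  0.024]
plinth 0.42 [232. 301.] 58 med [ 0.511 -0.051  0.016] lo [ 0.502 -0.062  0.   ] hi [ 0.522 -0.04   0.02 ]
case 0.62 [226. 176.] 6258 med [0.535 0.281 0.113] lo [0.425 0.179 0.005] hi [0.627 0.394 0.117]
hatch_bar 0.8
[... 1301 characters left out ...]
.515 -0.048  0.015] lo [ 0.506 -0.062  0.004] hi [ 0.526 -0.04   0.019]
plinth 0.55 [236. 248.] 679 med [0.618 0.019 0.023] lo [ 0.589 -0.018  0.002] hi [0.648 0.042 0.027]
case 0.61 [338. 274.] 14059 med [0.537 0.328 0.112] lo [0.446 0.194 0.019] hi [0.624 0.407 0.116]
hatch_bar 0.67 [328. 282.] 11165 med [0.535 0.306 0.113] lo [0.422 0.191 0.109] hi [0.619 0.397 0.116]
paint_yellow_bottle 0.79 [188. 213.] 220 med [ 0.724 -0.129  0.039] lo [ 0.713 -0.14   0.005] hi [ 0.736 -0.123  0.07 ]
paint_red_bottle 0.53 [278. 178.] 276 med [0.747 0.16  0.042] lo [0.737 0.15  0.005] hi [0.76  0.165 0.069]
palette 0.84 [241. 184.] 590 med [0.765 0.029 0.006] lo [0.736 0.001 0.001] hi [0.794 0.063 0.014]
```

```bash
python3 -c "
import cv2
a=cv2.imread('pics/top0.png')[110:310,120:440];b=cv2.imread('pics/side0.png')[100:380,150:400]
a=cv2.resize(a,None,fx=2.5,fy=2.5,interpolation=3);cv2.imwrite('pics/t0c.png',a)
"
```

```text
(no output)
```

View pics/t0c.png

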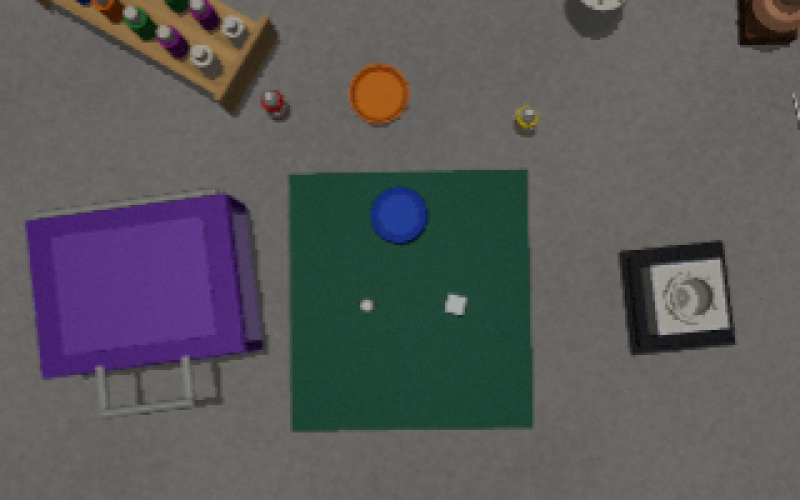

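View pics/side0.png

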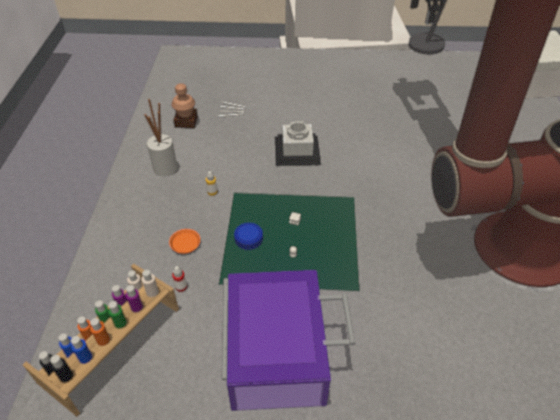

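Both pictures show two white parts on the mat: the plinth (top crop 456,304) and the head (367,305). The lid is at (399,215), the tub in its stand at (685,297) on the right, and the case on the left with its bar at (145,408).

```bash
cat >> h.py <<'E'
def rect(P):
    r=cv2.minAreaRect((P[:,:2]*1000).astype(np.float32));return np.round(r[0],1),np.round(r[1],1),round(r[2],1)
def sel(W,lo,hi):
    m=np.all((W>np.array(lo))&(W<np.array(hi)),-1);return m
E
python3 - <<'E'
from h import *
for c in ["top","side"]:
    px,W,E=cloud(c)
    hsv=cv2.cvtColor(px,cv2.COLOR_RGB2HSV).astype(int)
    f=lambda lo,hi:W[sel(W,lo,hi)]
    print(c)
    print("plinth",rect(f([.48,-.08,.010],[.55,-.02,.03])))
    P=f([.48,.02,.010],[.55,.08,.03]);print("head",P.mean(0).round(3),rect(P),P[:,2].max())
    P=f([.57,-.04,.016],[.67,.07,.04]);print("lid",rect(P),P.mean(0))
    print("neck",rect(f([.45,-.37,.068],[.58,-.23,.09])))
    print("tubtop",rect(f([.45,-.37,.045],[.58,-.23,.066])))
    print("rim",rect(f([.45,-.38,.014],[.58,-.23,.03])))
    P=f([.44,.15,.107],[.68,.43,.13]);print("hatch",rect(P),np.median(P[:,2]))
    m=sel(W,[.36,.2,.09],[.425,.38,.13])
    P=W[m];print("bar",len(P),rect(P),np.median(P[:,2]))
    g=f([.3,-.5,.006],[.9,.5,.05])
E
```

```text
top
plinth (array([511.7, -52.3]), array([20.1, 20. ]), 88.1)
head [0.512 0.049 0.021] (array([511.9,  49.4]), array([12. , 11.5]), 89.2) 0.025060055526622493
lid (array([615.7,  11.5]), array([63.3, 63.5]), 77.9) [0.61565234 0.01117926 0.02290363]
neck (array([ 516.5, -307. ]), array([55.1, 54. ]), 89.1)
tubtop (array([ 515.7, -306.5]), array([75.8, 77.1]), 5.1)
rim (array([ 515.5, -306.7]), array([104.1, 105.3]), 5.3)
hatch (array([532.3, 289.8]), array([196.1, 219.5]), 6.2) 0.11302691428286127
bar 180 (array([415.8, 277.1]), array([27.7, 99. ]), 6.6) 0.11344312923715116
side
plinth (array([515.5, -51.8]), array([21., 22.]), 83.8)
head [0.516 0.051 0.019] (array([516.4,  49.8]), array([14.5, 12.7]), 70.2) 0.02516519278410634
lid (array([619.7,  11.8]), array([63.9, 65.1]), 5.3) [0.61935308 0.01365649 0.02325799]
neck (array([ 519. , -307.2]), array([59. , 54.3]), 78.9)
tubtop (array([ 518.9, -305.9]), array([75.9, 82.7]), 3.0)
rim (array([ 519.6, -303.5]), array([105.7, 112.8]), 3.6)
hatch (array([534.6, 291.2]), array([199.9, 224.3]), 6.0) 0.11290259084936483
bar 356 (array([412.6, 277.4]), array([103.2,  22.9]), 89.9) 0.11362891552565035
```

Call:
move_arm(
  increments=[
    [[0,0,0,0.07],[0,0,0,0.07],[0,0,0,0.068],[0,0.078,-0.135,0],[0,0.078,-0.135,0],[0,0.078,-0.135,0],[0,0.078,-0.135,0],[0,0.078,-0.135,0],[0,0.078,-0.135,0],[0,0.078,-0.135,0],[0,0.078,-0.135,0],[0,0.078,-0.135,0],[0,0.078,-0.135,0],[0,0.078,-0.135,0],[0,0.078,-0.135,0],[0,0.078,-0.135,0],[0,0.078,-0.135,0],[0,0.078,-0.135,0],[0,0.078,-0.135,0]],
  ],
  gripper=0,
  squeeze=30,
)

```text
t: 2.98
tool_pos: [0.5133, -0.0499, 0.2457]
tool_rot: [1.209, 1.208, -1.208]
contact_force: [1.6, -0.7, -0.4]
opening: 0.0854
```

```bash
cat >> h.py <<'E'
def go(p,yaw=None):
    """needed turn (deg/90, first) then shift in tool units to reach world p; yaw = angle of tool y axis in world (deg)"""
    o=ctrl.get_obs();M=T_tool(o)[:3,:3];cy=np.degrees(np.arctan2(M[1,1],M[0,1]))
    y=cy if yaw is None else yaw
    a=np.radians(y);M2=np.array([[0,np.cos(a),np.sin(a)],[0,np.sin(a),-np.cos(a)],[-1,0,0]])
    d=M2.T@(np.array(p)-o["tool_pos"])/.25
    print("at",np.round(o["tool_pos"],4),"yaw",round(cy,2),"t",round(float(o["t"]),1),"turn",round((cy-y)/90,3),"shift",d.round(3),"F",np.round(o["contact_force"],1),"open",round(float(o["opening"]),4))
E
python3 - <<'E'
from h import *
px,W,E=cloud("wrist");save("w1.png",px);o=ctrl.get_obs()
print(T_tool(o)[:3,:3].round(3));print(np.array(ctrl.get_image("wrist")["tool_from_camera"]).round(3))
go([.5135,-.052,.15])
for c in ["plinth","head"]:
    for r in ctrl.trace("wrist",c)[:2]: print(c,r["score"],np.round(r["pixel"]),np.nanmedian(W[r["region"]],0).round(4))
P=W[sel(W,[.48,-.09,.012],[.55,-.02,.03])];print(len(P),rect(P),P[:,2].mean()) if len(P) else 0
E
```

```text
[[ 0.003  1.     0.006]
 [ 0.005  0.006 -1.   ]
 [-1.     0.003 -0.005]]
[[-0.001  0.288 -0.958 -0.128]
 [ 0.001  0.958  0.288  0.073]
 [ 1.    -0.    -0.002  0.   ]
 [ 0.     0.     0.     1.   ]]
at [ 0.5141 -0.0476  0.2455] yaw 0.38 t 3.1 turn 0.0 shift [ 0.382 -0.003  0.018] F [-0.4 -0.5 -0.6] open 0.0853
plinth 0.83 [181. 285.] [ 0.5114 -0.0619  0.0143]
head 0.77 [184. 196.] [0.5128 0.0417 0.001 ]
head 0.4 [167.  37.] [0.5379 0.1806 0.061 ]
331 (array([513.6, -54.3]), array([20.9, 20.8]), 74.6) 0.014908674077644365
```

Call:
move_arm(
  increments=[
    [[0,0,0,0.057],[0,0,0,0.057],[0,0,0,0.057],[0,0.003,0.02,0],[0.15,0,0,0],[0.15,0,0,0],[0.15,0,0,0],[0.15,0,0,0],[0.15,0,0,0],[0.1,0,0,0],[0.065,0,0,0],[0,0,0,0],[0,0,0,0],[0,0,0,0]],
  ],
)

```text
t: 4.35
tool_pos: [0.513, -0.058, 0.0181]
tool_rot: [1.405, 1.068, -1.403]
contact_force: [-0.2, -0.2, 1.0]
opening: 0.0851
```

Call:
move_arm(
  increments=[
    [[0,0,0,0],[0,0,0,0],[0,0,0,0],[0,0,0,0],[0,0,0,0],[0,0,0,0],[0,0,0,0],[0,0,0,0],[-0.04,0,0,0],[-0.12,0,0,0],[-0.15,0,0,0],[-0.15,0,0,0],[-0.1,0,0,0],[0,0,0,0]],
  ],
  gripper=1,
)

```text
t: 5.52
tool_pos: [0.5157, -0.0578, 0.1643]
tool_rot: [1.409, 1.06, -1.395]
contact_force: [0.9, 0.3, -0.2]
opening: 0.0214
```

```bash
python3 -c "
from h import *
go([.517,-.307,.15])"
```

```text
at [ 0.5157 -0.0578  0.1643] yaw -15.38 t 5.5 turn 0.0 shift [0.057 0.269 0.96 ] F [ 0.9  0.3 -0.2] open 0.0214
```

Call:
move_arm(
  increments=[
    [[0,0.038,0.137,0],[0,0.038,0.137,0],[0,0.038,0.137,0],[0,0.038,0.137,0],[0,0.038,0.137,0],[0,0.038,0.137,0],[0,0.038,0.137,0],[0,0,0,0],[0,0,0,0],[0,0,0,0]],
  ],
)

```text
t: 6.35
tool_pos: [0.512, -0.3051, 0.1557]
tool_rot: [1.405, 1.072, -1.405]
contact_force: [0.1, 0.5, -1.5]
opening: 0.0216
```

Run:
```python
from h import *
px,W,E=cloud("wrist");save("w2.png",px)
go([.517,-.307,.102])
P=W[sel(W,[.44,-.37,.072],[.58,-.23,.083])];print(len(P),rect(P))
P=W[sel(W,[.44,-.37,.045],[.58,-.23,.066])];print(len(P),rect(P))
```

```text
at [ 0.5121 -0.3046  0.1558] yaw -15.35 t 6.4 turn 0.0 shift [0.215 0.021 0.004] F [ 0.6 -0.2 -0.4] open 0.0211
2053 (array([ 518.5, -309.5]), array([56.2, 49.7]), 69.9)
5081 (array([ 516.7, -308.6]), array([76.6, 76.3]), 5.1)
```

View pics/w2.png

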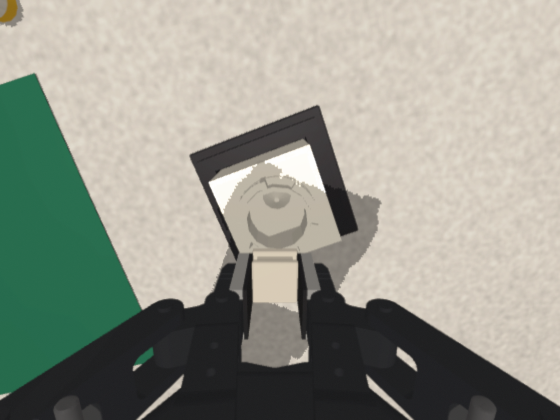

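The wrist view shows the plinth held squarely between the pads at (275,270), with the tub's mouth and cone below it at (277,205).

Call:
move_arm(
  increments=[
    [[0,0.027,0.008,0],[0.1,0,0,0],[0.08,0,0,0],[0.03,0,0,0],[0,0,0,0],[0,0,0,0],[0,0,0,0],[0,0,0,0]],
  ],
)

```text
t: 7.07
tool_pos: [0.5194, -0.3099, 0.1058]
tool_rot: [1.404, 1.067, -1.403]
contact_force: [-0.0, -0.3, -0.8]
opening: 0.0213
```

Call:
move_arm(
  increments=[
    [[0,0,0,0],[0,0,0,0],[0,0,0,0],[0,0,0,0],[0,0,0,0],[0,0,0,0],[-0.1,0,0,0],[-0.15,0,0,0],[-0.15,0,0,0],[-0.1,0,0,0],[0,0,0,0],[0,0,0,0]],
  ],
  gripper=0,
)

```text
t: 8.07
tool_pos: [0.5194, -0.3102, 0.2318]
tool_rot: [1.404, 1.065, -1.402]
contact_force: [-0.3, 0.4, -0.5]
opening: 0.0853
```

Run:
```python
from h import *
px,W,E=cloud("wrist");save("w3.png",cv2.resize(px[100:380,100:480],None,fx=1.5,fy=1.5))
go([.514,.05,.15],0)
t,Wt,_=cloud("top");
P=Wt[sel(Wt,[.48,-.09,.010],[.55,.09,.03])];print(len(P))
P=Wt[sel(Wt,[.48,.02,.010],[.55,.08,.03])];print("head",rect(P))
```

```text
at [ 0.5185 -0.3095  0.2293] yaw -15.39 t 8.1 turn -0.171 shift [ 0.317 -0.018 -1.438] F [1.1 0.6 0.1] open 0.0855
23
head (array([511.9,  49.4]), array([11.5, 11.5]), 89.5)
```

View pics/w3.png

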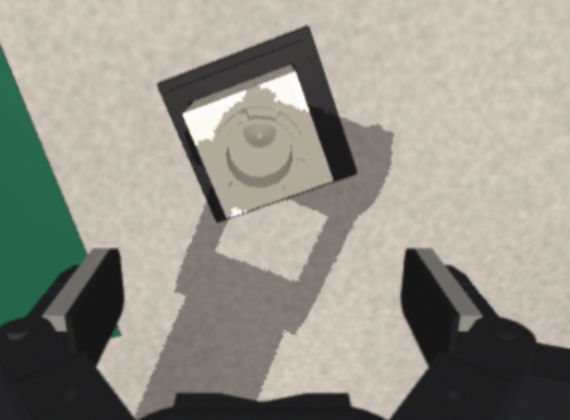

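The mouth at (260,155) is clear and the gripper is empty, so the plinth is inside. Next is the head.

Call:
move_arm(
  increments=[
    [[0,0,0,-0.057],[0,0,0,-0.057],[0,0,0,-0.057],[0,-0.018,-0.135,0],[0,0,-0.135,0],[0,0,-0.135,0],[0,0,-0.135,0],[0,0,-0.135,0],[0,0,-0.135,0],[0,0,-0.135,0],[0,0,-0.135,0],[0,0,-0.135,0],[0.08,0,-0.135,0],[0.08,0,-0.09,0],[0.1,0,0,0],[0,0,0,0],[0,0,0,0],[0,0,0,0]],
  ],
)

```text
t: 9.67
tool_pos: [0.5139, 0.0501, 0.164]
tool_rot: [1.209, 1.209, -1.21]
contact_force: [0.3, -0.3, 1.0]
opening: 0.0853
```

Run:
```python
from h import *
px,W,E=cloud("wrist");save("w4.png",px)
P=W[sel(W,[.47,.0,.005],[.56,.1,.03])];print(len(P),rect(P),np.percentile(P[:,2],[5,50,95]))
P=P[P[:,2]<.012];print(len(P),rect(P))
go([.514,.05,.019],0)
```

```text
232 (array([514.2,  47.8]), array([14.8, 14.7]), 75.3) [0.01406927 0.01959129 0.02132272]
1 (array([518.1,  53.3]), array([0., 0.]), 0.0)
at [0.5146 0.0499 0.1651] yaw -0.06 t 9.7 turn -0.001 shift [ 0.584 -0.002 -0.   ] F [-0.4 -0.   0.7] open 0.0856
```

View pics/w4.png

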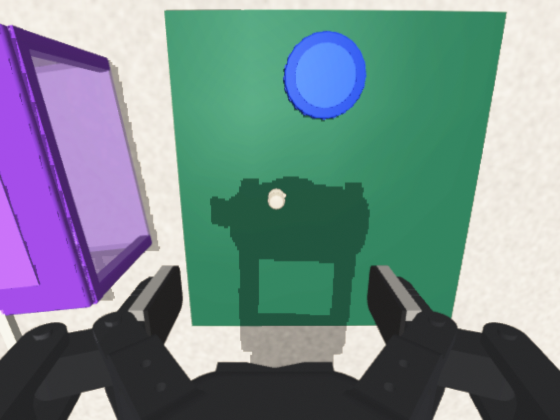

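The head is a small round ball at (277,199), and the fingers have clear room around it.

Call:
move_arm(
  increments=[
    [[0.15,0,0.003,0],[0.15,0,0,0],[0.15,0,0,0],[0.09,0,0,0],[0.05,0,0,0],[0,0,0,0],[0,0,0,0]],
  ],
)

```text
t: 10.3
tool_pos: [0.5152, 0.0493, 0.0178]
tool_rot: [1.211, 1.208, -1.209]
contact_force: [0.4, 0.5, 0.6]
opening: 0.0853
```

Call:
move_arm(
  increments=[
    [[0,0,0,0],[0,0,0,0],[0,0,0,0],[0,0,0,0],[0,0,0,0],[0,0,0,0],[0,0,0,0],[0,0,0,0],[0,0,0,0],[-0.04,0,0,0],[-0.12,0,0,0],[-0.15,0,0,0],[-0.15,0,0,0],[-0.1,0,0,0],[0,0,0,0]],
  ],
  gripper=1,
)

```text
t: 11.55
tool_pos: [0.5179, 0.0497, 0.1643]
tool_rot: [1.215, 1.199, -1.2]
contact_force: [1.0, -1.1, 1.0]
opening: 0.0196
```

```bash
python3 -c "
from h import *
go([.517,-.308,.105])"
```

```text
at [0.5179 0.0497 0.1643] yaw 0.01 t 11.6 turn 0.0 shift [ 0.237 -0.004  1.431] F [ 1.  -1.1  1. ] open 0.0196
```

Call:
move_arm(
  increments=[
    [[0,0,0.14,0],[0,0,0.14,0],[0,0,0.14,0],[0,0,0.14,0],[0,0,0.14,0],[0,0,0.14,0],[0,0,0.14,0],[0,0,0.14,0],[0,0,0.14,0],[0,0,0.11,0],[0,0,0.06,0],[0,0,0,0],[0,0,0,0]],
  ],
)

```text
t: 12.63
tool_pos: [0.5136, -0.3073, 0.1559]
tool_rot: [1.211, 1.211, -1.21]
contact_force: [-0.0, -0.0, -0.6]
opening: 0.0199
```

Run:
```python
from h import *
px,W,E=cloud("wrist");save("w5.png",px)
go([.517,-.308,.103])
for r in ctrl.trace("wrist","head")[:1]: print(r["score"],np.round(r["pixel"]),(np.linalg.inv(T_tool(ctrl.get_obs()))@np.r_[np.nanmedian(W[r["region"]],0),1]).round(4))
```

```text
at [ 0.5137 -0.3066  0.1559] yaw 0.02 t 12.7 turn 0.0 shift [0.212 0.013 0.006] F [ 0.1  0.3 -0.7] open 0.0195
0.69 [276. 273.] [-1.0e-04  2.9e-03  2.1e-03  1.0e+00]
```

Held (tool-frame centre near 0,3,2 mm). Lower it over the mouth and release it.

Call:
move_arm(
  increments=[
    [[0,0.008,0.002,0],[0.1,0,0,0],[0.08,0,0,0],[0.03,0,0,0],[0,0,0,0],[0,0,0,0],[0,0,0,0]],
  ],
)

```text
t: 13.32
tool_pos: [0.5168, -0.3084, 0.1056]
tool_rot: [1.209, 1.207, -1.208]
contact_force: [0.1, -0.4, -0.2]
opening: 0.0187
```

Call:
move_arm(
  increments=[
    [[0,0,0,0],[0,0,0,0],[0,0,0,0],[0,0,0,0],[0,0,0,0],[0,0,0,0],[-0.1,0,0,0],[-0.15,0,0,0],[-0.15,0,0,0],[-0.1,0,0,0],[0,0,0,0],[0,0,0,0]],
  ],
  gripper=0,
)

```text
t: 14.32
tool_pos: [0.5169, -0.3089, 0.2318]
tool_rot: [1.209, 1.204, -1.208]
contact_force: [1.2, 0.2, -0.7]
opening: 0.0855
```

Run:
```python
from h import *
px,W,E=cloud("wrist")
P=W[sel(W,[.44,-.37,.072],[.58,-.23,.083])];print(len(P),rect(P))
P=W[sel(W,[.44,-.37,.045],[.58,-.23,.066])];print(len(P),rect(P))
t,Wt,_=cloud("top")
P=Wt[sel(Wt,[.35,-.2,.009],[.56,.15,.03])];print("left on mat",len(P), P[:5])
P=Wt[sel(Wt,[.57,-.04,.016],[.67,.07,.04])];print("lid",rect(P),np.median(P[:,2]))
a=np.hstack([cv2.resize(t[110:310,120:440],(560,350)),cv2.resize(px[100:380,180:380],(240,350))]);save("c6.png",a)
s,Ws,_=cloud("side")
P=Ws[sel(Ws,[.35,-.2,.009],[.56,.15,.03])];print("left on mat (side)",len(P))
go([.617,.012,.15],0)
```

```text
1295 (array([ 518. , -308.1]), array([54.2, 56.3]), 40.3)
3311 (array([ 516.9, -308.8]), array([76.7, 76.2]), 5.1)
left on mat 1 [[ 0.54774085 -0.06038149  0.00935299]]
lid (array([615.9,  11.4]), array([63.3, 63.9]), 77.3) 0.02275602845557112
left on mat (side) 0
at [ 0.5152 -0.3076  0.227 ] yaw 0.0 t 14.5 turn 0.0 shift [ 0.308  0.407 -1.278] F [ 0.1 -1.1 -0.3] open 0.0853
```

View pics/c6.png

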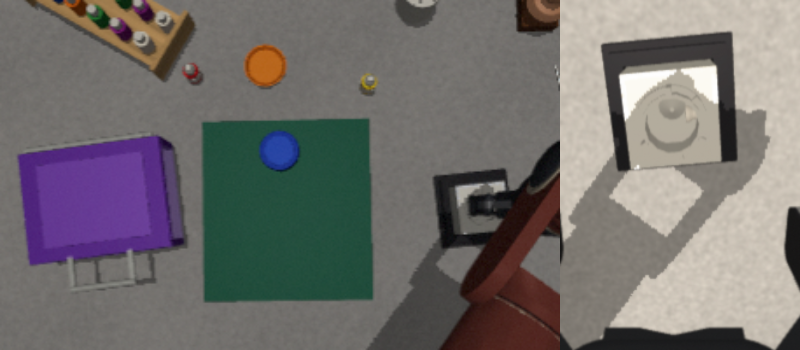

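The mat is now empty and the head shows inside the mouth. Next is the lid.

Call:
move_arm(
  increments=[
    [[0,0.041,-0.128,0],[0,0.041,-0.128,0],[0,0.041,-0.128,0],[0,0.041,-0.128,0],[0,0.041,-0.128,0],[0,0.041,-0.128,0],[0,0.041,-0.128,0],[0,0.041,-0.128,0],[0,0.041,-0.128,0],[0.1,0.041,-0.128,0],[0.1,0,0,0],[0,0,0,0],[0,0,0,0]],
  ],
)

```text
t: 15.55
tool_pos: [0.6162, 0.012, 0.1754]
tool_rot: [1.205, 1.215, -1.214]
contact_force: [-0.2, 0.2, 1.6]
opening: 0.0855
```

Run:
```python
from h import *
px,W,E=cloud("wrist")
P=W[sel(W,[.56,-.05,.014],[.68,.08,.035])];print("lid",rect(P),np.median(P[:,2]))
o=ctrl.get_obs();print(o["q"].round(3))
go([.617,.012,.022],0);go([.617,.012,.022],-60)
```

```text
lid (array([618.3,   9.2]), array([64.6, 65.1]), 39.6) 0.021766922652095483
[-0.102  0.087  1.692 -0.     1.366  1.469]
at [0.6175 0.0113 0.1778] yaw -0.02 t 15.6 turn -0.0 shift [ 0.623 -0.002 -0.003] F [-0.2  0.1  0.3] open 0.0855
at [0.6175 0.0113 0.1778] yaw -0.02 t 15.6 turn 0.666 shift [ 0.623 -0.003  0.   ] F [-0.2  0.1  0.3] open 0.0855
```

Call:
move_arm(
  increments=[
    [[0,0,0,0.074],[0,0,0,0.074],[0,0,0,0.074],[0,0,0,0.074],[0,0,0,0.074],[0,0,0,0.074],[0,0,0,0.074],[0,0,0,0.074],[0,0,0,0.074],[0.15,0,0,0],[0.15,0,0,0],[0.15,0,0,0],[0.1,0,0,0],[0.05,0,0,0],[0.02,0,0,0],[0,0,0,0],[0,0,0,0]],
  ],
)

```text
t: 17.02
tool_pos: [0.6203, 0.0111, 0.0267]
tool_rot: [1.93, 0.515, -1.922]
contact_force: [-0.3, -0.4, 0.7]
opening: 0.0854
```

Run:
```python
from h import *
go([.6175,.011,.022])
```

```text
at [0.6203 0.0111 0.0267] yaw -59.97 t 17.0 turn 0.0 shift [ 0.019 -0.005  0.01 ] F [-0.3 -0.4  0.7] open 0.0854
```

Call:
move_arm(
  increments=[
    [[0.018,-0.005,0.01,0],[0,0,0,0],[0,0,0,0]],
  ],
)

```text
t: 17.27
tool_pos: [0.6161, 0.0115, 0.0208]
tool_rot: [1.927, 0.517, -1.924]
contact_force: [-0.4, 0.6, 0.5]
opening: 0.0852
```

Call:
move_arm(
  increments=[
    [[0,0,0,0],[0,0,0,0],[0,0,0,0],[0,0,0,0],[0,0,0,0],[0,0,0,0]],
  ],
  gripper=1,
  squeeze=50,
)

```text
t: 17.77
tool_pos: [0.6165, 0.0115, 0.0208]
tool_rot: [1.927, 0.517, -1.924]
contact_force: [-0.5, 0.3, 5.9]
opening: 0.0629
```

Call:
move_arm(
  increments=[
    [[-0.05,0,0,0],[-0.12,0,0,0],[-0.15,0,0,0],[-0.15,0,0,0],[-0.08,0,0,0],[0,0,0,0],[0,0,0,0]],
  ],
)

```text
t: 18.35
tool_pos: [0.6164, 0.0115, 0.1592]
tool_rot: [1.929, 0.516, -1.923]
contact_force: [-0.4, 0.6, -0.9]
opening: 0.0625
```

Run:
```python
from h import *
px,W,E=cloud("wrist");save("w7.png",px)
go([.517,-.3085,.165])
s,W,E=cloud("side");T=T_tool(ctrl.get_obs())
for r in ctrl.trace("side","lid")[:1]:
    P=W[r["region"]];P=P[~np.isnan(P[:,0])];Q=(P-T[:3,3])@T[:3,:3];print(r["score"],len(P),np.percentile(Q,[3,50,97],axis=0).round(4))
```

```text
at [0.6151 0.0116 0.1568] yaw -59.93 t 18.4 turn 0.0 shift [-0.033  0.911  0.981] F [ 0.   0.4 -1.7] open 0.0626
0.9 671 [[-0.0065 -0.0287 -0.0306]
 [-0.0034 -0.0092 -0.0047]
 [ 0.0158  0.0287  0.0228]]
```

View pics/w7.png

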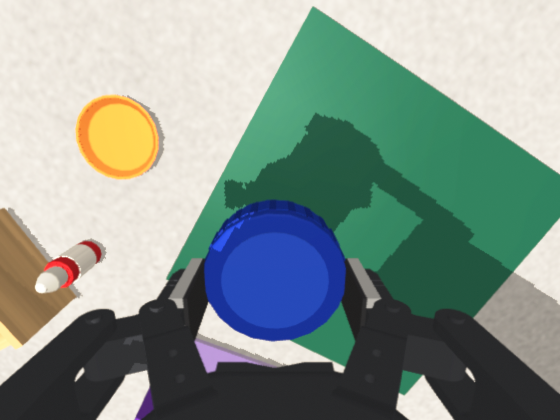

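The wrist view shows the lid gripped level and centred at (275,272). Carry it over the tub.

Call:
move_arm(
  increments=[
    [[0,0.091,0.098,0],[0,0.091,0.098,0],[0,0.091,0.098,0],[0,0.091,0.098,0],[0,0.091,0.098,0],[0,0.091,0.098,0],[0,0.091,0.098,0],[0,0.091,0.098,0],[0,0.091,0.098,0],[0,0.091,0.098,0],[0,0,0,0],[0,0,0,0],[0,0,0,0]],
  ],
)

```text
t: 19.58
tool_pos: [0.5168, -0.3073, 0.1553]
tool_rot: [1.926, 0.52, -1.929]
contact_force: [0.5, 0.3, 0.4]
opening: 0.0626
```

Run:
```python
from h import *
go([.517,-.3085,.112])
px,W,E=cloud("wrist")
P=W[sel(W,[.44,-.39,.045],[.58,-.23,.064])];print(len(P),rect(P))
P=W[sel(W,[.44,-.39,.12],[.58,-.23,.2])];
for r in ctrl.trace("wrist","lid")[:1]:
    P=W[r["region"]];P=P[~np.isnan(P[:,0])];z=np.median(P[:,2]);P=P[abs(P[:,2]-z)<.003];print(z,rect(P))
```

```text
at [ 0.5168 -0.3073  0.1553] yaw -59.96 t 19.6 turn 0.0 shift [0.173 0.005 0.002] F [0.5 0.3 0.4] open 0.0626
3569 (array([ 516.5, -309.3]), array([76.3, 75.9]), 5.1)
0.15612066702538976 (array([ 517.9, -310.3]), array([63.2, 65. ]), 32.3)
```

Call:
move_arm(
  increments=[
    [[0.1,0,0,0],[0.08,0,0,0],[0.02,0,0,0],[0.01,0,0,0],[0.01,0,0,0],[0,0,0,0],[0,0,0,0]],
  ],
)

```text
t: 20.27
tool_pos: [0.5183, -0.3084, 0.1035]
tool_rot: [1.927, 0.516, -1.924]
contact_force: [0.5, 0.1, -0.4]
opening: 0.0626
```

Call:
move_arm(
  increments=[
    [[0.01,0,0,0],[0.01,0,0,0],[0,0,0,0],[0,0,0,0]],
  ],
)

```text
t: 20.6
tool_pos: [0.5191, -0.3096, 0.1001]
tool_rot: [1.928, 0.512, -1.922]
contact_force: [0.4, -1.3, 6.1]
opening: 0.0631
```

Call:
move_arm(
  increments=[
    [[0.004,0,0,-0.05],[0,0,0,-0.07],[0,0,0,-0.07],[0,0,0,-0.07],[0,0,0,-0.05],[0,0,0,0]],
  ],
)

```text
t: 21.1
tool_pos: [0.5198, -0.3093, 0.0995]
tool_rot: [1.608, 0.887, -1.602]
contact_force: [0.1, -1.8, 6.4]
opening: 0.0627
```

Call:
move_arm(
  increments=[
    [[0,0,0,-0.05],[0,0,0,-0.07],[0,0,0,-0.07],[0,0,0,-0.07],[0,0,0,-0.05],[0,0,0,0]],
  ],
)

```text
t: 21.6
tool_pos: [0.5195, -0.3096, 0.0998]
tool_rot: [1.26, 1.169, -1.258]
contact_force: [-0.0, -0.9, 8.1]
opening: 0.0623
```

Call:
move_arm(
  increments=[
    [[0,0,0,-0.05],[0,0,0,-0.07],[0,0,0,-0.07],[0,0,0,-0.07],[0,0,0,-0.05],[0,0,0,0]],
  ],
)

```text
t: 22.1
tool_pos: [0.5214, -0.3089, 0.1011]
tool_rot: [0.898, 1.369, -0.893]
contact_force: [3.8, 2.3, 10.4]
opening: 0.0627
```

Call:
move_arm(
  increments=[
    [[0,0,0,-0.05],[0,0,0,-0.07],[0,0,0,-0.07],[0,0,0,-0.07],[0,0,0,-0.05],[0,0,0,0]],
  ],
)

```text
t: 22.6
tool_pos: [0.5218, -0.3099, 0.1017]
tool_rot: [0.52, 1.496, -0.522]
contact_force: [2.7, -0.7, 12.0]
opening: 0.0629
```

Run:
```python
from h import *
go([.517,-.3085,.0995])
px,W,E=cloud("wrist");save("w8.png",px)
P=W[sel(W,[.44,-.39,.045],[.58,-.23,.064])];print(len(P),rect(P))
for r in ctrl.trace("wrist","lid")[:1]:
    P=W[r["region"]];P=P[~np.isnan(P[:,0])];z=np.percentile(P[:,2],80);P=P[abs(P[:,2]-z)<.006];print(z,rect(P))
    c=np.linalg.lstsq(np.c_[P[:,:2]-P[:,:2].mean(0),np.ones(len(P))],P[:,2],rcond=None)[0];print("slope",c)
go([.517,-.3085,.0995])
```

```text
at [ 0.5218 -0.3099  0.1017] yaw 51.8 t 22.6 turn 0.0 shift [ 0.009 -0.007 -0.018] F [ 2.7 -0.7 12. ] open 0.0629
4494 (array([ 515.6, -308.7]), array([76.9, 76.5]), 6.9)
0.10359662934886166 (array([ 523.2, -308.5]), array([65.3, 63.2]), 51.4)
slope [-0.01973895 -0.03787016  0.10279861]
at [ 0.5214 -0.3103  0.1018] yaw 51.65 t 22.7 turn 0.0 shift [ 0.009 -0.005 -0.018] F [ 3.2 -1.2 12.1] open 0.0625
```

View pics/w8.png

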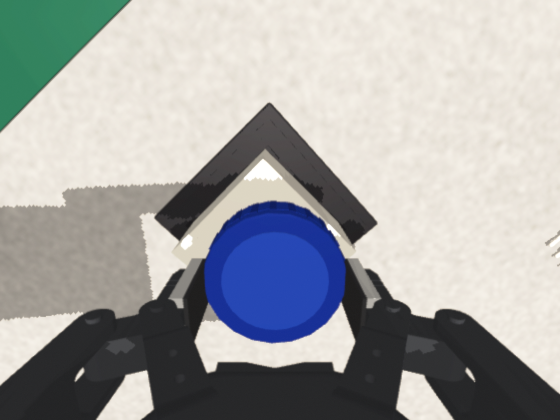

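The lid sits about 6 mm too far in +x and is riding on the thread edge. Lift it slightly, recentre and measure again.

Call:
move_arm(
  increments=[
    [[-0.04,0,0,0],[-0.02,0,0,0],[0,-0.0124,-0.0157,0],[0,0,0,0],[0,0,0,0],[0,0,0,0]],
  ],
)

```text
t: 23.2
tool_pos: [0.5118, -0.3078, 0.1102]
tool_rot: [0.525, 1.508, -0.524]
contact_force: [-0.4, 0.2, -1.4]
opening: 0.0628
```

```bash
cat >> h.py <<'E'
def rel():
    px,W,E=cloud("wrist")
    Q=W[sel(W,[.40,-.42,.045],[.62,-.20,.064])]
    r=ctrl.trace("wrist","lid")[0]
    P=W[r["region"]];P=P[~np.isnan(P[:,0])];z=np.percentile(P[:,2],80);P=P[abs(P[:,2]-z)<.005]
    print("tub",rect(Q),"lid",z.round(4),rect(P),"lid-tub",rect(P)[0]-rect(Q)[0]);return px,W
E
python3 - <<'E'
from h import *
go([.517,-.3085,.0995])
rel()
px,W,E=cloud("top")
for n in ["lid","tub"]:
    for r in ctrl.trace("top",n)[:1]:
        P=W[r["region"]];P=P[~np.isnan(P[:,0])];print(n,rect(P),np.percentile(P[:,2],[10,90]))
        P=P[P[:,2]>np.percentile(P[:,2],70)-.004];print(n,rect(P))
E
```

```text
at [ 0.5118 -0.3078  0.1102] yaw 51.65 t 23.2 turn 0.0 shift [0.043 0.011 0.018] F [-0.4  0.2 -1.4] open 0.0628
tub (array([ 515.8, -308.7]), array([76.3, 76.6]), 6.9) lid 0.1121 (array([ 512.9, -306.7]), array([65.7, 63. ]), 52.0) lid-tub [-2.9  2. ]
lid (array([ 513.1, -278. ]), array([ 37.1, 101.3]), 28.3) [0.09877608 0.11418398]
lid (array([ 510.9, -272.6]), array([36.1, 89.8]), 28.3)
tub (array([ 510.3, -278.9]), array([73.9, 27.3]), 0.5) [0.02468609 0.06322241]
tub (array([ 510.4, -279.4]), array([73.7, 25. ]), 0.5)
```

Call:
move_arm(
  increments=[
    [[0,0.002,0.016,0],[0.015,0,0,0],[0,0,0,0],[0,0,0,0]],
  ],
)

```text
t: 23.78
tool_pos: [0.5158, -0.3101, 0.1069]
tool_rot: [0.524, 1.507, -0.523]
contact_force: [-1.1, 0.1, -0.5]
opening: 0.0626
```

Run:
```python
from h import *
go([.517,-.3085,.0995])
rel()
```

```text
at [ 0.5158 -0.3101  0.1069] yaw 51.67 t 23.8 turn 0.0 shift [ 0.03   0.008 -0.   ] F [-1.1  0.1 -0.5] open 0.0626
tub (array([ 515.7, -308.8]), array([76.7, 76.7]), 6.9) lid 0.1088 (array([ 517. , -308.8]), array([64.9, 62.9]), 54.9) lid-tub [1.3 0. ]
```

Call:
move_arm(
  increments=[
    [[0.012,-0.001,-0.001,0],[0.012,0,0,0],[0.01,0,0,0],[0,0,0,0],[0,0,0,0]],
  ],
)

```text
t: 24.3
tool_pos: [0.5155, -0.3101, 0.0986]
tool_rot: [0.524, 1.507, -0.523]
contact_force: [0.2, 0.4, 0.0]
opening: 0.0628
```

Lower than last time and no force so far. Continue.

Call:
move_arm(
  increments=[
    [[0.01,0,0,0],[0.01,0,0,0],[0,0,0,0],[0,0,0,0]],
  ],
)

```text
t: 24.63
tool_pos: [0.5158, -0.3107, 0.0972]
tool_rot: [0.523, 1.507, -0.524]
contact_force: [-8.4, 4.1, 15.2]
opening: 0.063
```

Call:
move_arm(
  increments=[
    [[-0.012,0,-0.009,0],[0,0,0,0],[0,0,0,0]],
  ],
)

```text
t: 24.88
tool_pos: [0.5142, -0.3093, 0.0975]
tool_rot: [0.523, 1.505, -0.524]
contact_force: [-1.1, -0.4, 3.4]
opening: 0.0627
```

Run:
```python
from h import *
go([.517,-.3085,.0975])
rel()
```

```text
at [ 0.5142 -0.3093  0.0975] yaw 51.66 t 24.9 turn 0.0 shift [0.    0.01  0.007] F [-1.1 -0.4  3.4] open 0.0627
tub (array([ 515.8, -308.8]), array([76.6, 76.8]), 6.9) lid 0.0992 (array([ 515.7, -307.7]), array([64.8, 63.1]), 51.3) lid-tub [-0.1  1.1]
```

Call:
move_arm(
  increments=[
    [[0,0,0,-0.04],[0,0,0,-0.06],[0,0,0,-0.06],[0,0,0,-0.04],[0,0,0,0],[0,0,0,0]],
  ],
)

```text
t: 25.48
tool_pos: [0.5146, -0.3094, 0.0975]
tool_rot: [0.279, 1.551, -0.281]
contact_force: [1.2, -1.1, 3.2]
opening: 0.0624
```

Call:
move_arm(
  increments=[
    [[0,0,0,-0.04],[0,0,0,-0.06],[0,0,0,-0.06],[0,0,0,-0.06],[0,0,0,-0.04],[0,0,0,0],[0,0,0,0]],
  ],
)

```text
t: 26.07
tool_pos: [0.5144, -0.3091, 0.0975]
tool_rot: [-0.041, 1.569, 0.04]
contact_force: [2.8, -0.7, 5.2]
opening: 0.0627
```

Call:
move_arm(
  increments=[
    [[0,0,0,-0.04],[0,0,0,-0.06],[0,0,0,-0.06],[0,0,0,-0.06],[0,0,0,-0.04],[0,0,0,0],[0,0,0,0]],
  ],
)

```text
t: 26.65
tool_pos: [0.5141, -0.309, 0.0968]
tool_rot: [-0.36, 1.54, 0.359]
contact_force: [3.5, -1.5, 2.1]
opening: 0.0626
```

Run:
```python
from h import *
go([.517,-.3085,.0975])
rel();print(ctrl.get_obs()["wrist_torque"])
```

```text
at [ 0.5141 -0.309   0.0968] yaw 116.29 t 26.6 turn 0.0 shift [-0.003 -0.004  0.011] F [ 3.5 -1.5  2.1] open 0.0626
tub (array([ 513.8, -298.4]), array([76.3, 56.6]), 6.5) lid 0.0987 (array([ 512.9, -307.5]), array([63.3, 64.8]), 26.6) lid-tub [-0.9 -9.1]
[-0.23116437 -0.64876719 -0.06544798]
```

Call:
move_arm(
  increments=[
    [[0.008,0,0,0],[0,0,0,-0.05],[0,0,0,-0.06],[0,0,0,-0.04],[0,0,0,0],[0,0,0,0]],
  ],
)

```text
t: 27.25
tool_pos: [0.513, -0.3083, 0.0938]
tool_rot: [-0.543, 1.503, 0.546]
contact_force: [1.1, -0.1, -0.2]
opening: 0.0626
```

Call:
move_arm(
  increments=[
    [[0.01,0,0,0],[0.008,0,0,0],[0,0,0,0],[0,0,0,0]],
  ],
)

```text
t: 27.58
tool_pos: [0.5142, -0.3089, 0.0907]
tool_rot: [-0.546, 1.501, 0.545]
contact_force: [2.9, 0.0, 2.6]
opening: 0.0626
```

Call:
move_arm(
  increments=[
    [[0.002,0,0,0.04],[0.0022,0,0,0.06],[0.0022,0,0,0.06],[0.0022,0,0,0.06],[0.0022,0,0,0.06],[0.002,0,0,0.04],[0,0,0,0],[0,0,0,0]],
  ],
)

```text
t: 28.25
tool_pos: [0.5144, -0.3095, 0.0893]
tool_rot: [-0.153, 1.565, 0.152]
contact_force: [-1.0, 0.6, 9.2]
opening: 0.063
```

Run:
```python
from h import *
go([.517,-.3085,.0865]);print(ctrl.get_obs()["wrist_torque"],ctrl.get_obs()["effort"].round(2))
```

```text
at [ 0.5144 -0.3095  0.0893] yaw 101.13 t 28.2 turn 0.0 shift [0.011 0.002 0.011] F [-1.   0.6  9.2] open 0.063
[ 0.20061484 -0.0411675  -0.11922103] [-2.000e-02 -3.414e+01 -2.872e+01 -2.300e-01 -1.400e-01 -5.000e-02]
```

Call:
move_arm(
  increments=[
    [[0,0,0,0.04],[0.001,0,0,0.06],[0.001,0,0,0.06],[0.002,0,0,0.06],[0.002,0,0,0.06],[0.002,0,0,0.04],[0,0,0,0],[0,0,0,0]],
  ],
)

```text
t: 28.92
tool_pos: [0.5141, -0.3093, 0.0868]
tool_rot: [0.242, 1.557, -0.242]
contact_force: [-0.6, 0.6, 7.7]
opening: 0.0629
```

Run:
```python
from h import *
go([.517,-.3085,.0865]);print(ctrl.get_obs()["wrist_torque"],ctrl.get_obs()["effort"].round(2))
```

```text
at [ 0.5141 -0.3093  0.0868] yaw 72.33 t 28.9 turn 0.0 shift [0.001 0.007 0.01 ] F [-0.6  0.6  7.7] open 0.0629
[ 0.19173875 -0.0482582  -0.0923435 ] [-8.000e-02 -3.492e+01 -2.938e+01 -2.000e-01 -1.200e-01 -2.000e-02]
```

Call:
move_arm(
  increments=[
    [[0,0,0,0.04],[0.001,0,0,0.06],[0.001,0,0,0.06],[0.001,0,0,0.06],[0.001,0,0,0.04],[0,0,0,0],[0,0,0,0]],
  ],
)

```text
t: 29.5
tool_pos: [0.5149, -0.3093, 0.0863]
tool_rot: [0.56, 1.495, -0.561]
contact_force: [1.1, 0.6, 7.9]
opening: 0.0628
```

Run:
```python
from h import *
go([.517,-.3085,.0865]);print(ctrl.get_obs()["wrist_torque"],ctrl.get_obs()["effort"].round(2))
```

```text
at [ 0.5149 -0.3093  0.0863] yaw 48.93 t 29.5 turn 0.0 shift [-0.001  0.008  0.004] F [1.1 0.6 7.9] open 0.0628
[ 0.25902709 -0.23547946 -0.11117075] [ -0.76 -34.54 -28.45  -0.58   0.16  -0.12]
```

Call:
move_arm(
  increments=[
    [[0,0,0,0.05],[0,0,0,0.06],[0,0,0,0.06],[0,0,0,0.06],[0,0,0,0]],
  ],
)

```text
t: 29.92
tool_pos: [0.5161, -0.3077, 0.0863]
tool_rot: [0.844, 1.399, -0.837]
contact_force: [6.1, 6.7, 7.7]
opening: 0.0628
```

Run:
```python
from h import *
go([.517,-.3085,.0865]);print(ctrl.get_obs()["wrist_torque"],ctrl.get_obs()["effort"].round(2))
rel()
s,W,E=cloud("side")
save("s9.png",cv2.resize(s[90:190,230:380],None,fx=5,fy=5,interpolation=cv2.INTER_CUBIC))
```

```text
at [ 0.5161 -0.3077  0.0863] yaw 28.08 t 29.9 turn 0.0 shift [-0.001  0.002  0.004] F [6.1 6.7 7.7] open 0.0628
[ 1.06025359 -1.00427951 -0.06930067] [ -4.98 -34.6  -28.51  -2.24   0.17   0.47]
tub (array([ 527.1, -308.3]), array([54.6, 76.4]), 2.2) lid 0.0882 (array([ 515.9, -308.5]), array([65.5, 62.7]), 26.0) lid-tub [-11.2  -0.2]
```

View pics/s9.png

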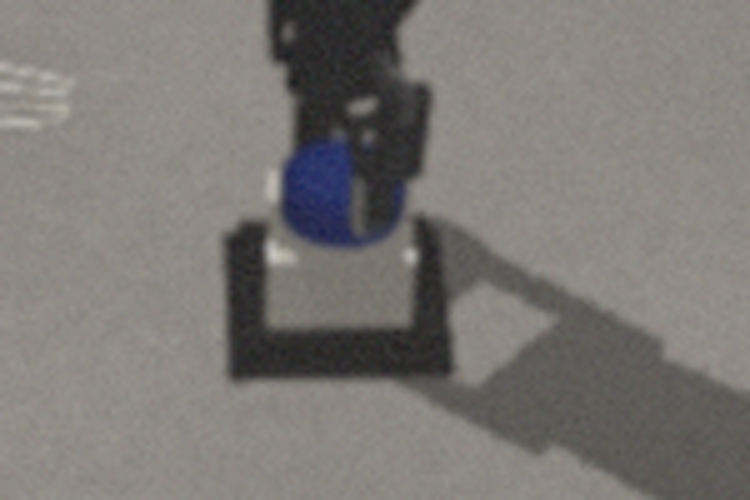

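Call:
move_arm(
  increments=[
    [[0,0,0,0.05],[0,0,0,0.06],[0,0,0,0],[0,0,0,0]],
  ],
)

```text
t: 30.4
tool_pos: [0.5157, -0.3082, 0.0862]
tool_rot: [0.972, 1.341, -0.967]
contact_force: [4.5, 4.6, 7.8]
opening: 0.0628
```

Run:
```python
from h import *
go([.517,-.3085,.0865]);print(ctrl.get_obs()["wrist_torque"],ctrl.get_obs()["effort"].round(2))
rel()
```

```text
at [ 0.5157 -0.3082  0.0862] yaw 18.35 t 30.4 turn 0.0 shift [-0.001  0.004  0.003] F [4.5 4.6 7.8] open 0.0628
[ 0.73545439 -0.77963327 -0.02051483] [ -3.71 -34.62 -28.43  -1.61   0.28   0.05]
tub (array([ 515.7, -309. ]), array([77.1, 76.5]), 2.5) lid 0.0886 (array([ 515.4, -308.9]), array([66.1, 63.2]), 18.7) lid-tub [-0.3  0.1]
```

Call:
move_arm(
  increments=[
    [[0,0,0,0],[0,0,0,0.04],[0,0,0,0.04],[0,0,0,0.04]],
  ],
  squeeze=80,
)

```text
t: 30.83
tool_pos: [0.5158, -0.3086, 0.0863]
tool_rot: [1.109, 1.267, -1.107]
contact_force: [7.4, 4.1, 10.8]
opening: 0.062
```

Run:
```python
from h import *
go([.517,-.3085,.0865]);print(ctrl.get_obs()["wrist_torque"],ctrl.get_obs()["effort"].round(2))
px,W=rel();save("w10.png",px)
```

```text
at [ 0.5158 -0.3086  0.0863] yaw 7.77 t 30.8 turn 0.0 shift [-0.001  0.005  0.   ] F [ 7.4  4.1 10.8] open 0.062
[ 0.44225995 -1.21415632  0.3181816 ] [ -6.12 -34.64 -27.65  -1.19   1.13   1.28]
tub (array([ 515.9, -309.2]), array([77.2, 76.5]), 1.5) lid 0.0887 (array([ 515.2, -309.3]), array([66.3, 62.1]), 6.8) lid-tub [-0.7 -0.1]
```

The joint torque rises against a hard stop at constant height, and the lid top is at 88.7 mm against 88.2 mm expected, so the lid is home. Release it and go to the case bar.

Call:
move_arm(
  increments=[
    [[0,0,0,0],[0,0,0,0],[0,0,0,0],[0,0,0,0],[-0.05,0,0,0],[-0.12,0,0,-0.07],[-0.15,0,0,-0.07],[-0.15,0,0,-0.07],[-0.13,0,0,-0.07],[0,0,0,-0.07],[0,0,0,-0.07],[0,0,0,-0.07],[0,0,0,-0.07],[0,0,0,-0.07],[0,0,0,-0.07],[0,0,0,-0.07],[0,0,0,-0.07],[0,0,0,-0.07],[0,0,0,-0.07],[0,0,0,0]],
  ],
  gripper=0,
  squeeze=50,
)

```text
t: 32.6
tool_pos: [0.5136, -0.309, 0.2349]
tool_rot: [-0.08, 1.569, 0.08]
contact_force: [-0.3, 0.4, -0.1]
opening: 0.0853
```

Run:
```python
from h import *
px,W,E=cloud("wrist")
for z0,z1 in [(.080,.100),(.045,.064)]:
    P=W[sel(W,[.42,-.40,z0],[.60,-.21,z1])];print(len(P),rect(P) if len(P) else 0,np.median(P[:,2]) if len(P) else 0)
go([.414,.277,.24],96.2)
```

```text
3994 (array([ 516.4, -307.4]), array([65.1, 64.6]), 46.1) 0.08737230519650263
1981 (array([ 516.9, -308.2]), array([76. , 76.4]), 2.5) 0.06004208399755606
at [ 0.5136 -0.309   0.2348] yaw 95.62 t 32.6 turn -0.006 shift [-0.021  2.373 -0.143] F [ 0.4 -0.3 -0.4] open 0.0856
```

The lid top is 27.3 mm above the tub's shoulder (27.2 expected), which confirms it is home.

Call:
move_arm(
  increments=[
    [[0,0.14,-0.0085,0],[0,0.14,-0.0085,0],[0,0.14,-0.0085,0],[0,0.14,-0.0085,0],[0,0.14,-0.0085,0],[0,0.14,-0.0085,0],[0,0.14,-0.0085,0],[0,0.14,-0.0085,0],[0,0.14,-0.0085,0],[0,0.14,-0.0085,0],[0,0.14,-0.0085,0],[0,0.14,-0.0085,0],[0,0.14,-0.0085,0],[0,0.14,-0.0085,0],[0,0.14,-0.0085,0],[0,0.14,-0.0085,0],[0,0.14,-0.0085,0],[0,0,0,0],[0,0,0,0]],
  ],
)

```text
t: 34.23
tool_pos: [0.4175, 0.2807, 0.2345]
tool_rot: [-0.08, 1.569, 0.079]
contact_force: [0.4, 0.1, 0.3]
opening: 0.0855
```

Run:
```python
from h import *
go([.414,.277,.24],96.2)
px,W,E=cloud("wrist");save("w11.png",px)
for r in ctrl.trace("wrist","hatch_bar")[:2]: print(r["score"],np.round(r["pixel"]),r["region"].sum())
P=W[sel(W,[.33,.1,.09],[.45,.45,.13])];print(len(P),rect(P))
P=W[sel(W,[.44,.1,.107],[.72,.5,.13])];print("hatch",len(P),rect(P),np.median(P[:,2]))
t,W,E=cloud("top")
P=W[sel(W,[.44,.1,.109],[.72,.5,.118])];print("hatch top",len(P),rect(P),np.median(P[:,2]))
```

```text
at [0.4175 0.2807 0.2345] yaw 95.82 t 34.2 turn -0.004 shift [-0.022 -0.013 -0.016] F [0.4 0.1 0.3] open 0.0855
0.68 [181. 418.] 51685
3502 (array([424.1, 308.2]), array([166.2,  51.8]), 90.0)
hatch 51094 (array([532.5, 289.8]), array([196.5, 220. ]), 6.6) 0.11208131875650526
hatch top 4785 (array([532.2, 289.9]), array([195.2, 218.6]), 6.7) 0.11317056415943494
```

View pics/w11.png

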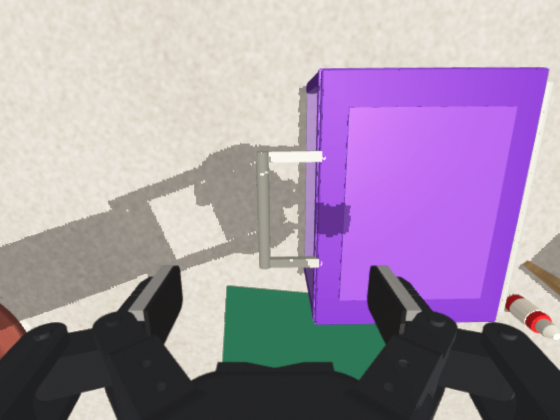

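The bar is at column 264 (rows 152–268, middle 210) and its arms are at rows 157 and 263.

Run:
```python
from h import *
px,W,E=cloud("wrist")
m=np.zeros(px.shape[:2],bool);m[155:268,250:280]=1
m&=(W[...,2]>.09)&(W[...,2]<.13)
m2=m.copy();m2[:170]=0;m2[255:]=0
P=W[m2];print("bar",len(P),P.mean(0).round(4),rect(P),P[:,2].max(),rect(W[m]))
hsv=cv2.cvtColor(px,cv2.COLOR_RGB2HSV)
pu=(hsv[...,0]>125)&(hsv[...,0]<155)&(hsv[...,1]>90)&(W[...,2]>.107)&(W[...,2]<.12)
c,s,a=rect(W[pu]);print("hatch",c,s,a)
ax=np.array([np.cos(np.radians(a)),np.sin(np.radians(a))]);print("bar est",c-ax*130,"hinge est",c+ax*85,"case origin",c)
go([.414,.277,.24],96.2)
```

```text
bar 1024 [0.4089 0.2736 0.113 ] (array([409. , 270.6]), array([17.9, 77.5]), 13.2) 0.11548493069692556 (array([412.9, 273.5]), array([19.1, 95.7]), 6.0)
hatch [538.2 290.4] [171.6 219.7] 6.7
bar est [409.08781556 275.23280418] hinge est [622.61950521 300.31701265] case origin [538.2 290.4]
at [0.4185 0.2785 0.2343] yaw 95.62 t 34.4 turn -0.006 shift [-0.023 -0.004 -0.018] F [-0.5  0.7 -0.3] open 0.0854
```

Call:
move_arm(
  increments=[
    [[0,0,0,-0.012],[0,-0.012,-0.04,0],[0.08,0,0,0],[0.1,0,0,0],[0,0,0,0],[0,0,0,0],[0,0,0,0]],
  ],
  gripper=0.6,
)

```text
t: 35.02
tool_pos: [0.4092, 0.2751, 0.1903]
tool_rot: [-0.093, 1.568, 0.093]
contact_force: [-0.1, -0.3, -0.1]
opening: 0.0345
```

Run:
```python
from h import *
px,W,E=cloud("wrist")
go([.409,.2745,.108],96.7)
P=W[sel(W,[.37,.225,.10],[.44,.32,.125])];print(len(P),rect(P),P.mean(0))
```

```text
at [0.4096 0.2754 0.1909] yaw 96.81 t 35.1 turn 0.001 shift [ 0.332 -0.003 -0.003] F [-0.1 -0.2  0.9] open 0.0342
2294 (array([419.3, 273.8]), array([30.4, 96.2]), 6.5) [0.41203721 0.26894819 0.11259179]
```

Call:
move_arm(
  increments=[
    [[0.12,-0.003,-0.003,0],[0.12,0,0,0],[0.06,0,0,0],[0.03,0,0,0],[0,0,0,0],[0,0,0,0]],
  ],
)

```text
t: 35.57
tool_pos: [0.4089, 0.2749, 0.1082]
tool_rot: [-0.093, 1.567, 0.094]
contact_force: [-0.2, -0.0, 1.0]
opening: 0.0342
```

Call:
move_arm(
  increments=[
    [[0,0,0,0],[0,0,0,0],[0,0,0,0],[0,0,0,0],[0,0,0,0]],
  ],
  gripper=1,
)

```text
t: 35.98
tool_pos: [0.4087, 0.2751, 0.1088]
tool_rot: [-0.093, 1.567, 0.095]
contact_force: [-2.0, -0.7, 6.8]
opening: 0.008
```

Run:
```python
from h import *
go([.409,.2745,.108],96.7)
```

```text
at [0.4087 0.2751 0.1088] yaw 96.84 t 36.0 turn 0.002 shift [ 0.003 -0.002  0.001] F [-2.  -0.7  6.8] open 0.008
```

Call:
move_arm(
  increments=[
    [[-0.03,0,0,0],[-0.056,0,0.004,0],[-0.085,0,0.013,0],[-0.083,0,0.021,0],[-0.081,0,0.03,0],[-0.077,0,0.037,0],[-0.073,0,0.045,0],[0,0,0,0],[0,0,0,0]],
  ],
)

```text
t: 36.73
tool_pos: [0.4476, 0.2794, 0.2299]
tool_rot: [-0.092, 1.562, 0.095]
contact_force: [5.9, 2.1, -4.5]
opening: 0.0078
```

Run:
```python
from h import *
def hp(th):
    x=np.array([np.cos(np.radians(6.7)),np.sin(np.radians(6.7))]);ph=th+.0186
    return np.r_[np.array([.6226,.3003])-x*.215*np.cos(ph),.1045+.215*np.sin(ph)]
go(hp(.6),96.8);go(hp(.5),96.8)
```

```text
at [0.4476 0.2794 0.2299] yaw 96.8 t 36.7 turn -0.0 shift [0.003 0.001 0.005] F [ 5.9  2.1 -4.5] open 0.0078
at [0.4476 0.2794 0.2299] yaw 96.8 t 36.7 turn -0.0 shift [ 0.075  0.001 -0.042] F [ 5.9  2.1 -4.5] open 0.0078
```

Opened to 0.6 rad, right on the arc. Continue.

Call:
move_arm(
  increments=[
    [[-0.068,0,0.052,0],[-0.063,0,0.059,0],[-0.057,0,0.065,0],[-0.05,0,0.07,0],[-0.043,0,0.075,0],[-0.035,0,0.078,0],[-0.027,0,0.082,0],[-0.019,0,0.084,0],[-0.01,0,0.085,0],[0,0,0,0],[0,0,0,0]],
  ],
)

```text
t: 37.65
tool_pos: [0.6084, 0.2981, 0.3231]
tool_rot: [-0.093, 1.564, 0.093]
contact_force: [2.2, -1.0, 4.3]
opening: 0.008
```

Run:
```python
from h import *
o=ctrl.get_obs();p=np.array(o["tool_pos"]);x=np.array([np.cos(np.radians(6.7)),np.sin(np.radians(6.7))])
print("theta",np.arctan2(p[2]-.1045,-(p[:2]-[.6226,.3003])@x)-.0186,o["q"].round(2))
go([.5164,-.308,.30],0)
```

```text
theta 1.4865869617638467 [ 0.35  0.14  1.39 -0.    1.61  0.23]
at [0.6084 0.2981 0.3231] yaw 96.79 t 37.6 turn 1.075 shift [ 0.093 -0.368  2.424] F [ 2.2 -1.   4.3] open 0.008
```

Call:
move_arm(
  increments=[
    [[0,0,0,0],[0,0,0,0],[0,0,0,0],[0,0,0,0],[-0.08,0,0,0],[-0.12,0,0,0],[0,0,0,0]],
  ],
  gripper=0.6,
)

```text
t: 38.23
tool_pos: [0.6074, 0.299, 0.3776]
tool_rot: [-0.092, 1.56, 0.096]
contact_force: [0.5, -0.7, 2.5]
opening: 0.0337
```

Call:
move_arm(
  increments=[
    [[0,-0.13,-0.036,0],[0,-0.13,-0.036,0],[0,-0.13,-0.036,0],[0,-0.13,-0.036,0],[0,-0.13,-0.036,0],[0,-0.13,-0.036,0],[0,-0.13,-0.036,0],[0,-0.13,-0.036,0],[0,-0.13,-0.036,0],[0,-0.13,-0.036,0],[0.03,-0.13,-0.036,0],[0.06,-0.13,-0.036,0],[0.08,-0.13,-0.036,0],[0.08,-0.13,-0.036,0],[0.08,-0.13,-0.036,0],[0.08,-0.13,-0.036,0],[0.08,-0.13,-0.036,0],[0.08,-0.13,-0.036,0],[0,0,0,0]],
  ],
  gripper=0,
)

```text
t: 39.82
tool_pos: [0.5119, -0.305, 0.2227]
tool_rot: [-0.087, 1.576, 0.093]
contact_force: [-0.1, -0.5, -1.3]
opening: 0.0853
```

Call:
move_arm(
  increments=[
    [[0,0,0,-0.0714],[0,0,0,-0.0714],[0,0,0,-0.0714],[0,0,0,-0.0714],[0,0,0,-0.0714],[0,0,0,-0.0714],[0,0,0,-0.0714],[0,0,0,-0.0714],[0,0,0,-0.0714],[0,0,0,-0.0714],[0,0,0,-0.0714],[0,0,0,-0.0714],[0,0,0,-0.0714],[0,0,0,-0.0714],[0,0,0,0],[0,0,0,0]],
  ],
)

```text
t: 41.15
tool_pos: [0.5155, -0.3013, 0.2287]
tool_rot: [-1.295, 1.152, 1.294]
contact_force: [0.6, 0.3, -0.2]
opening: 0.0852
```

Run:
```python
from h import *
go([.5164,-.308,.0865])
px,W,E=cloud("wrist")
for z0,z1 in [(.080,.100),(.045,.064)]:
    P=W[sel(W,[.42,-.40,z0],[.60,-.21,z1])];print(len(P),rect(P) if len(P) else 0,np.median(P[:,2]) if len(P) else 0)
t,W,E=cloud("top")
P=W[sel(W,[.4,.15,.20],[.75,.45,.4])];print("hatch up",len(P),rect(P) if len(P) else 0,P[:,2].max() if len(P) else 0)
save("t12.png",t[110:310,120:440])
```

```text
at [ 0.5155 -0.3013  0.2287] yaw -173.32 t 41.1 turn 0.0 shift [ 0.569 -0.001 -0.027] F [ 0.6  0.3 -0.2] open 0.0852
4148 (array([ 515.7, -308.3]), array([64.7, 64.8]), 4.3) 0.08726188095695858
2035 (array([ 516.5, -308.5]), array([76.6, 76.4]), 2.4) 0.05997250752494576
hatch up 736 (array([597.6, 296.8]), array([ 32.9, 217.6]), 7.4) 0.3294023668073802
```

Call:
move_arm(
  increments=[
    [[0.15,-0.001,-0.027,0],[0.15,0,0,0],[0.12,0,0,0],[0.08,0,0,0],[0.05,0,0,0],[0.02,0,0,0],[0,0,0,0],[0,0,0,0]],
  ],
)

```text
t: 41.92
tool_pos: [0.5173, -0.3091, 0.0875]
tool_rot: [-1.298, 1.151, 1.294]
contact_force: [-0.2, -0.5, -0.1]
opening: 0.0852
```

Run:
```python
from h import *
go([.5164,-.3083,.0865])
```

```text
at [ 0.5173 -0.3091  0.0875] yaw -173.21 t 41.9 turn 0.0 shift [0.004 0.003 0.004] F [-0.2 -0.5 -0.1] open 0.0852
```

Call:
move_arm(
  increments=[
    [[0.003,0,0,0],[0,0,0,0],[0,0,0,0],[0,0,0,0],[0,0,0,0],[0,0,0,0],[0,0,0,0]],
  ],
  gripper=1,
  squeeze=70,
)

```text
t: 42.5
tool_pos: [0.5176, -0.3089, 0.0881]
tool_rot: [-1.299, 1.15, 1.294]
contact_force: [-2.1, 3.1, 5.9]
opening: 0.0621
```

Call:
move_arm(
  increments=[
    [[-0.02,0,0,0],[-0.04,0,0,0],[-0.06,0,0,0],[-0.08,0,0,0],[-0.1,0,0,0],[-0.12,0,0,0],[-0.12,0,0,0],[-0.08,0,0,0],[-0.04,0,0,0],[0,0,0,0],[0,0,0,0]],
  ],
)

```text
t: 43.42
tool_pos: [0.5163, -0.3084, 0.25]
tool_rot: [-1.296, 1.151, 1.296]
contact_force: [-0.1, -0.5, -2.6]
opening: 0.0619
```

Run:
```python
from h import *
x=np.array([np.cos(np.radians(6.7)),np.sin(np.radians(6.7))])
tgt=np.array([.5382,.2904])+x*.002
print(tgt);go([*tgt,.25],-173.3)
px,W,E=cloud("wrist");save("w13.png",px)
```

```text
[0.54018634 0.29063334]
at [ 0.5163 -0.3084  0.25  ] yaw -173.2 t 43.4 turn 0.001 shift [ 0.    -0.375  2.368] F [-0.1 -0.5 -2.6] open 0.0619
```

View pics/w13.png

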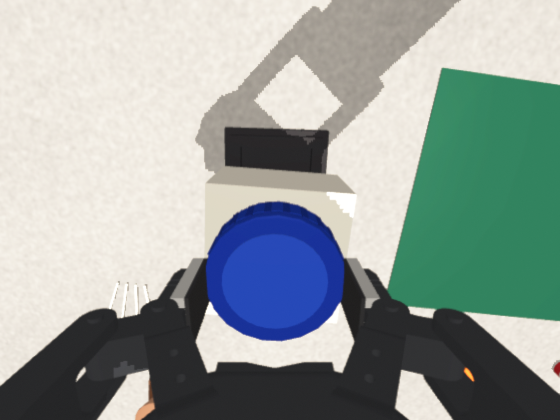

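The tub is lifted upright with the lid gripped. Carry it to the case.

Call:
move_arm(
  increments=[
    [[0,-0.008,0.05,0],[0,-0.014,0.09,0],[0,-0.019,0.12,0],[0,-0.019,0.12,0],[0,-0.019,0.12,0],[0,-0.019,0.12,0],[0,-0.019,0.12,0],[0,-0.019,0.12,0],[0,-0.019,0.12,0],[0,-0.019,0.12,0],[0,-0.019,0.12,0],[0,-0.019,0.12,0],[0,-0.019,0.12,0],[0,-0.019,0.12,0],[0,-0.019,0.12,0],[0,-0.019,0.12,0],[0,-0.019,0.12,0],[0,-0.019,0.12,0],[0,-0.016,0.1,0],[0,-0.01,0.07,0]],
  ],
)

```text
t: 45.13
tool_pos: [0.5358, 0.2582, 0.2478]
tool_rot: [-1.296, 1.153, 1.301]
contact_force: [-1.3, -0.7, -2.1]
opening: 0.0621
```

Call:
move_arm(
  increments=[
    [[0,-0.008,0.05,0],[0,-0.008,0.05,0],[0,0,0.03,0],[0,0,0,0],[0,0,0,0],[0,0,0,0]],
  ],
)

```text
t: 45.63
tool_pos: [0.5379, 0.2875, 0.2501]
tool_rot: [-1.296, 1.152, 1.296]
contact_force: [0.4, -0.2, -2.7]
opening: 0.0621
```

Run:
```python
from h import *
go([.5402,.2906,.0865],-173.3)
s,W,E=cloud("side");save("s14.png",s[150:420,130:430])
t,W,E=cloud("top")
for zz in [(.09,.112)]:
    P=W[sel(W,[.42,.15,.095],[.70,.45,.112])];print("case rim",len(P),rect(P) if len(P) else 0)
```

```text
at [0.5379 0.2875 0.2501] yaw -173.24 t 45.6 turn 0.001 shift [ 0.655 -0.011  0.011] F [ 0.4 -0.2 -2.7] open 0.0621
case rim 590 (array([537.3, 277.2]), array([171.2, 193.8]), 6.8)
```

View pics/s14.png

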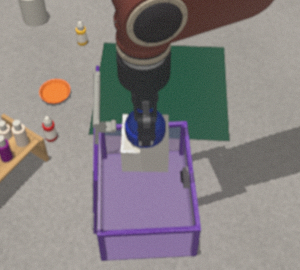

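The tub hangs over the open case and the hatch stands up at the back. Lower it.

Call:
move_arm(
  increments=[
    [[0.04,-0.011,0.011,0],[0.08,0,0,0],[0.1,0,0,0],[0.1,0,0,0],[0.1,0,0,0],[0.08,0,0,0],[0.06,0,0,0],[0.04,0,0,0],[0.02,0,0,0],[0.01,0,0,0],[0,0,0,0],[0,0,0,0]],
  ],
)

```text
t: 46.73
tool_pos: [0.541, 0.2916, 0.0939]
tool_rot: [-1.297, 1.149, 1.295]
contact_force: [-0.4, 1.0, -2.1]
opening: 0.0618
```

Run:
```python
from h import *
go([.5402,.2906,.0865],-173.3)
```

```text
at [0.541  0.2916 0.0939] yaw -173.2 t 46.7 turn 0.001 shift [ 0.03   0.004 -0.004] F [-0.4  1.  -2.1] open 0.0618
```

Call:
move_arm(
  increments=[
    [[0.01,0,0,0],[0.01,0,0,0],[0.008,0,0,0],[0,0,0,0],[0,0,0,0]],
  ],
)

```text
t: 47.15
tool_pos: [0.5408, 0.2917, 0.0871]
tool_rot: [-1.296, 1.149, 1.295]
contact_force: [-2.4, 0.5, 5.2]
opening: 0.0621
```

Call:
move_arm(
  increments=[
    [[0,0,0,0],[0,0,0,0],[0,0,0,0],[0,0,0,0],[0,0,0,0],[-0.05,0,0,0],[-0.1,0,0,0],[-0.15,0,0,0],[-0.15,0,0,0],[-0.15,0,0,0],[0,0,0,0],[0,0,0,0]],
  ],
  gripper=0,
)

```text
t: 48.15
tool_pos: [0.5421, 0.2921, 0.2411]
tool_rot: [-1.298, 1.143, 1.291]
contact_force: [-0.6, -0.1, -0.8]
opening: 0.0855
```

Run:
```python
from h import *
px,W,E=cloud("wrist")
for z0,z1 in [(.078,.098),(.048,.066)]:
    P=W[sel(W,[.46,.21,z0],[.60,.37,z1])];print(len(P),rect(P) if len(P) else 0,np.median(P[:,2]) if len(P) else 0)
o=ctrl.get_obs();print(o["q"].round(2))
x=np.array([np.cos(np.radians(6.7)),np.sin(np.radians(6.7))])
h=np.array([.6226,.3003]);b=h-x*.0178
go([*b,.40],96.8)
```

```text
4160 (array([517.5, 282.4]), array([111.2,  65.5]), 22.9) 0.08631350937032373
1877 (array([539.8, 291.8]), array([76.6, 76.1]), 2.7) 0.05894161147549504
[ 0.37  0.03  1.65  0.    1.46 -1.32]
at [0.5408 0.2916 0.2379] yaw -173.19 t 48.2 turn -3.0 shift [-0.648 -0.004  0.258] F [-0.2 -0.2 -0.3] open 0.0852
```

The tub stands on the floor, with its shoulder at about 60 mm, centred within 2 mm. Now close the hatch by its bar.

Call:
move_arm(
  increments=[
    [[-0.14,0,0,0],[-0.14,0,0,0],[-0.14,0,0,0],[-0.14,0,0,0],[-0.09,0,0,0],[0,0,0,0.0714],[0,0,0,0.0714],[0,0,0,0.0714],[0,0,0,0.0714],[0,0,0,0.0714],[0,0,0,0.0714],[0,0,0,0.0714],[0,0,0,0.0714],[0,0,0,0.0714],[0,0,0,0.0714],[0,0,0,0.0714],[0,0,0,0.0714],[0,0,0,0.0714],[0,0,0,0.0714],[0,0,0,0]],
  ],
  gripper=0.6,
  squeeze=50,
)

```text
t: 49.87
tool_pos: [0.5398, 0.2911, 0.3958]
tool_rot: [-0.093, 1.573, 0.091]
contact_force: [-0.4, -0.3, -0.1]
opening: 0.0341
```

Call:
move_arm(
  increments=[
    [[0,0,0.1,0],[0,0,0.1,0],[0,0,0.058,0],[0,0,0,0],[0,0,0,0],[0,0,0,0]],
  ],
)

```text
t: 50.37
tool_pos: [0.6036, 0.299, 0.3974]
tool_rot: [-0.095, 1.571, 0.095]
contact_force: [0.6, -0.4, 0.3]
opening: 0.0344
```

Run:
```python
from h import *
px,W,E=cloud("wrist")
P=W[sel(W,[.54,.2,.30],[.68,.4,.34])];print(len(P),rect(P) if len(P) else 0,np.median(P,0) if len(P) else 0)
t,W,E=cloud("top")
P=W[sel(W,[.5,.15,.29],[.75,.45,.34])];print("bar?",len(P),rect(P) if len(P) else 0)
x=np.array([np.cos(np.radians(6.7)),np.sin(np.radians(6.7))])
b=np.array([.6226,.3003])-x*.0145
print(b);go([*b,.32],96.8)
```

```text
2089 (array([607.9, 298.5]), array([  9.9, 100.4]), 6.6) [0.60725416 0.30376512 0.3239658 ]
bar? 201 (array([607.3, 290.5]), array([10.2, 86.2]), 6.3)
[0.60819903 0.29860827]
at [0.6035 0.2991 0.3983] yaw 96.91 t 50.5 turn 0.001 shift [ 0.313 -0.004  0.019] F [ 0.9 -0.3  0.4] open 0.0346
```

Call:
move_arm(
  increments=[
    [[0,-0.003,0.018,0],[0.1,0,0,0],[0.1,0,0,0],[0.08,0,0,0],[0.03,0,0,0],[0,0,0,0],[0,0,0,0]],
  ],
)

```text
t: 51.05
tool_pos: [0.6088, 0.2989, 0.3214]
tool_rot: [-0.094, 1.568, 0.094]
contact_force: [-0.4, 0.2, 0.3]
opening: 0.0338
```

Call:
move_arm(
  increments=[
    [[0,0,0,0],[0,0,0,0],[0,0,0,0],[0,0,0,0],[0,0,0,0]],
  ],
  gripper=1,
)

```text
t: 51.47
tool_pos: [0.6094, 0.2991, 0.3234]
tool_rot: [-0.093, 1.565, 0.095]
contact_force: [-0.8, 0.6, 5.9]
opening: 0.0081
```

Call:
move_arm(
  increments=[
    [[0.01,0,-0.085,0],[0.019,0,-0.084,0],[0.027,0,-0.082,0],[0.035,0,-0.078,0],[0.043,0,-0.075,0],[0.05,0,-0.07,0],[0.057,0,-0.065,0],[0.063,0,-0.059,0],[0.068,0,-0.052,0],[0,0,0,0],[0,0,0,0]],
  ],
)

```text
t: 52.38
tool_pos: [0.4459, 0.28, 0.2269]
tool_rot: [-0.094, 1.572, 0.096]
contact_force: [-4.1, 3.1, 0.7]
opening: 0.0077
```

Run:
```python
from h import *
def hp(th):
    x=np.array([np.cos(np.radians(6.7)),np.sin(np.radians(6.7))]);ph=th+.0186
    return np.r_[np.array([.6226,.3003])-x*.215*np.cos(ph),.106+.215*np.sin(ph)]
go(hp(.6),96.8);go(hp(.15),96.8)
```

```text
at [0.4459 0.28   0.2269] yaw 96.89 t 52.4 turn 0.001 shift [-0.015 -0.002  0.011] F [-4.1  3.1  0.7] open 0.0077
at [0.4459 0.28   0.2269] yaw 96.89 t 52.4 turn 0.001 shift [ 0.339 -0.002 -0.136] F [-4.1  3.1  0.7] open 0.0077
```

Call:
move_arm(
  increments=[
    [[0.073,0,-0.045,0],[0.077,0,-0.037,0],[0.081,0,-0.03,0],[0.08,0,-0.02,0],[0.07,0,-0.012,0],[0.03,0,-0.003,0],[0.03,0,0,0],[0.03,0,0,0],[0,0,0,0],[0,0,0,0]],
  ],
)

```text
t: 53.22
tool_pos: [0.4088, 0.2755, 0.1083]
tool_rot: [-0.093, 1.576, 0.095]
contact_force: [-6.8, 4.4, -4.4]
opening: 0.0078
```

Run:
```python
from h import *
go([.409,.2745,.1085],96.8)
```

```text
at [0.4088 0.2755 0.1083] yaw 96.85 t 53.2 turn 0.001 shift [-0.001 -0.004  0.   ] F [-6.8  4.4 -4.4] open 0.0078
```

Call:
move_arm(
  increments=[
    [[0.025,0,0.01,0],[0.02,0,0.01,0],[0,0,0,0],[0,0,0,0]],
  ],
)

```text
t: 53.55
tool_pos: [0.4091, 0.2759, 0.1064]
tool_rot: [-0.098, 1.595, 0.092]
contact_force: [-52.0, -12.8, 63.2]
opening: 0.0079
```

Call:
move_arm(
  increments=[
    [[-0.025,0,0,0],[-0.015,0,0,0],[0,0,0,0],[0,0,0,0],[0,0,0,0],[0,0,0,0]],
  ],
  gripper=0.6,
)

```text
t: 54.05
tool_pos: [0.4161, 0.2754, 0.1082]
tool_rot: [-0.094, 1.57, 0.093]
contact_force: [0.0, -0.3, 0.0]
opening: 0.0339
```

Call:
move_arm(
  increments=[
    [[-0.08,0,0,0],[-0.12,0,0,0],[-0.15,0,0,0],[-0.15,0,0,0],[0,0,0,0],[0,0,0,0]],
  ],
)

```text
t: 54.55
tool_pos: [0.4176, 0.2762, 0.2369]
tool_rot: [-0.092, 1.563, 0.095]
contact_force: [0.8, -0.6, -0.1]
opening: 0.0344
```

Run:
```python
from h import *
go([.409,.2745,.1085],96.8)
px,W,E=cloud("wrist");save("w15.png",px)
hsv=cv2.cvtColor(px,cv2.COLOR_RGB2HSV)
pu=(hsv[...,0]>125)&(hsv[...,0]<155)&(hsv[...,1]>90)&(W[...,2]>.10)&(W[...,2]<.13)
P=W[pu];print(rect(P),np.median(P[:,2]))
x=np.array([np.cos(np.radians(6.7)),np.sin(np.radians(6.7))])
u=P[:,:2]@x;c=np.polyfit(u,P[:,2],1);print("hatch slope",c[0])
```

```text
at [0.4176 0.2762 0.2369] yaw 96.83 t 54.5 turn 0.0 shift [ 0.514 -0.003 -0.035] F [ 0.8 -0.6 -0.1] open 0.0344
(array([537.5, 290.8]), array([172.3, 220.4]), 6.6) 0.1121971509228728
hatch slope 0.0037549811121426564
```

View pics/w15.png

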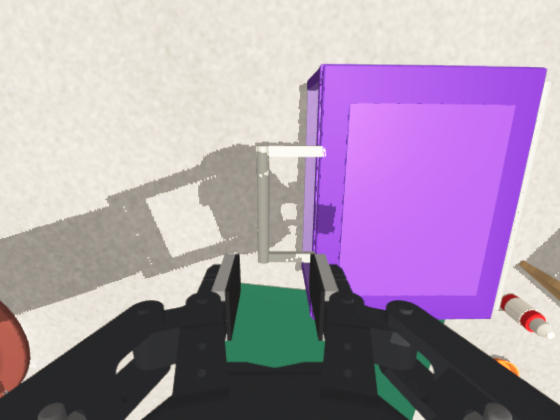

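The hatch is flat (slope 0.004, same height and outline as at the start) and the gripper is clear of everything.

Run:
```python
from h import *
t,W,E=cloud("top")
for n in ["paint_yellow_bottle","paint_red_bottle","palette"]:
    r=ctrl.trace("top",n)
    if r: print(n,np.nanmedian(W[r[0]["region"]],0).round(3))
ctrl.finish_job()
```

```text
paint_yellow_bottle [0.541 0.274 0.113]
paint_red_bottle [0.742 0.15  0.048]
palette [0.76  0.032 0.005]
the job is handed in; nothing more can be done
```

The figure kit is packed and the job is handed in after about 55 s of robot time. The hand-in gives no verdict, so success rests on the checks below.

- **Parts:** only the plinth and the head were on the table. I dropped both into the tub; afterwards the mat was empty and the head showed in the mouth.
- **Lid:** my first try sat about 6 mm off centre and did not drop in. I lifted it, centred it and set it on again. Turned back, it dropped in at about 64 mm, and I screwed it forward until it stopped hard. Its top measured 27.3 mm above the tub's shoulder (27.2 expected).
- **Tub in the case:** I pulled the hatch open to 1.49 rad and set the tub upright on the case floor, within about 2 mm of its centre.
- **Hatch:** it closed at the bar's starting height, and an extra push met a firm stop. That push put about 83 N on the wrist, below the 120 N limit. From above, the hatch is level, with the same outline as at the start.
- **Bystanders:** the red bottle and the palette are where they were. My last yellow-bottle check disagreed, because the network reported a point on the case hatch instead. I never worked near that bottle, but its final position is not confirmed.
- **After shutting:** I did not look at the tub again once the case was closed.

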